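Sort left- and right-hand paddle brackets into their trays

TASK

Sort the four loose aluminium paddle brackets on the mat into the two grey trays: left-hand ones into the tray with the left-hand sample bolted to its ledge, right-hand ones into the tray with the right-hand sample. Set each one down, not dropped, flat on its base on the tray floor, lengthwise (the bracket's length in line with the direction from the tray to its sample ledge, either way round), side by side and not stacked. Leave everything else standing where it is.

Things in the scene. Friction and masses are not known exactly. Their poses are not given: they have to be found in the camera images.
- lh_a_mid (a point): Left-hand aluminium bracket, loose, about 0.12 kg, 76 mm long (x), 34 wide (y), 40 high (z), base down on the mat. Point: its centre, 20 mm above its underside. Base plate 5 mm thick; an upright web 8 mm thick, 40 high, full length along its +y edge (mid-plane 13 mm from the centre), good to pinch from above; end wall 8 mm thick, 30 high, at its +x end. Looking along +x the web is on the left.
- lh_b_mid (a point): Left-hand aluminium bracket, loose, about 0.12 kg, 76 mm long (x), 34 wide (y), 40 high (z), base down on the mat. Point: its centre, 20 mm above its underside. Base plate 5 mm thick; an upright web 8 mm thick, 40 high, full length along its +y edge (mid-plane 13 mm from the centre), good to pinch from above; end wall 8 mm thick, 30 high, at its +x end. Looking along +x the web is on the left.
- rh_a_mid (a point): Right-hand aluminium bracket, loose, about 0.12 kg, 76 mm long (x), 34 wide (y), 40 high (z), base down on the mat. Point: its centre, 20 mm above its underside. Base plate 5 mm thick; an upright web 8 mm thick, 40 high, full length along its -y edge (mid-plane 13 mm from the centre), good to pinch from above; end wall 8 mm thick, 30 high, at its +x end. Looking along +x the web is on the right.
- rh_b_mid (a point): Right-hand aluminium bracket, loose, about 0.12 kg, 76 mm long (x), 34 wide (y), 40 high (z), base down on the mat. Point: its centre, 20 mm above its underside. Base plate 5 mm thick; an upright web 8 mm thick, 40 high, full length along its -y edge (mid-plane 13 mm from the centre), good to pinch from above; end wall 8 mm thick, 30 high, at its +x end. Looking along +x the web is on the right.
- lh_tray: Tray for left-hand brackets: grey, fixed, open on top, outside 130 (x) x 145 (y) x 22 mm high, walls 4, floor top 4 mm up. Origin: centre of its underside, on the table. On a ledge beyond its +x wall (52 x 110 x 10 mm, centre 91 mm from the origin) a left-hand sample bracket is bolted across the tray, top 50 mm up; it stays. Stands left or right of the robot.
- rh_tray: Tray for right-hand brackets: grey, fixed, open on top, outside 130 (x) x 145 (y) x 22 mm high, walls 4, floor top 4 mm up. Origin: centre of its underside, on the table. On a ledge beyond its +x wall (52 x 110 x 10 mm, centre 91 mm from the origin) a right-hand sample bracket is bolted across the tray, top 50 mm up; it stays. Stands left or right of the robot.
- mat: Blue cloth-faced bench mat, fixed, 220 mm (x) by 390 mm (y), 3 mm thick; origin at the centre of its underside. Four brackets, small beaker, jar, blender lid and weight start on it in eight places about 100 mm apart, two along its x by four along its y.
- beaker_small_mid (a point): Small clear plastic beaker on the mat, diameter 64 mm, 80 mm high. Bystander, not part of the job. This point is on its middle axis, 40 mm above its underside.
- jar_mid (a point): White screw-top jar on the mat, diameter 56 mm, 70 mm high. Bystander, not part of the job. This point is on its middle axis, 35 mm above its underside.
- bowl_mid (a point): Steel mixing bowl beyond the mat, diameter 128 mm, 60 mm high. Bystander, not part of the job. This point is on its middle axis, 30 mm above its underside.
- weight_mid (a point): Brass balance weight with a small knob on the mat, diameter 38 mm, 54 mm high. Bystander, not part of the job. This point is on its middle axis, 27 mm above its underside.
- wash_bottle_mid (a point): White plastic bottle beyond the mat on the left, diameter 60 mm, 160 mm high. Bystander, not part of the job. This point is on its middle axis, 80 mm above its underside.
- spatula_mid (a point): Spatula lying flat at the far right, 200 mm long along its x, under 40 mm high. Bystander, not part of the job. This point is on its middle axis, 10 mm above its underside.
- blender_lid_mid (a point): Black round blender lid on the mat, diameter 72 mm, 24 mm high. Bystander, not part of the job. This point is on its middle axis, 10 mm above its underside.
Not all that is in view belongs to the job. What is shaped like the lh_tray but blue is not meant. What is shaped like the part that bears lh_b_mid but purple is not meant.

How it is judged:
At the end, for the whole second after the job is handed in: All four brackets at rest in the tray of their own hand: centre inside the walls, base down on the floor (centre under 30 mm above the tray's underside, tilt under 0.12 rad), length within 0.30 rad of the tray's x axis, either way round (x of lh_a_mid in the frame of lh_tray between -0.061 and 0.061 m and y of lh_a_mid in the frame of lh_tray between -0.068 and 0.068 m and z of each of lh_a_mid, lh_b_mid in the frame of lh_tray below 0.03 m and angle between each of lh_a_mid, lh_b_mid, rh_a_mid, rh_b_mid's own z axis and vertical below 0.12 rad and angle between the x axis of each of lh_a_mid, lh_b_mid and the x axis of lh_tray, either way round below 0.3 rad and linear speed of each of lh_a, lh_b, rh_a, rh_b below 0.02 m/s and x of lh_b_mid in the frame of lh_tray between -0.061 and 0.061 m and y of lh_b_mid in the frame of lh_tray between -0.068 and 0.068 m and x of rh_a_mid in the frame of rh_tray between -0.061 and 0.061 m and y of rh_a_mid in the frame of rh_tray between -0.068 and 0.068 m and z of each of rh_a_mid, rh_b_mid in the frame of rh_tray below 0.03 m and angle between the x axis of each of rh_a_mid, rh_b_mid and the x axis of rh_tray, either way round below 0.3 rad and x of rh_b_mid in the frame of rh_tray between -0.061 and 0.061 m and y of rh_b_mid in the frame of rh_tray between -0.068 and 0.068 m); the robot touches nothing.
It fails at once if a bystander is moved more than 30 mm or tipped over (distance of any of beaker_small_mid, jar_mid, bowl_mid, weight_mid, wash_bottle_mid, spatula_mid, blender_lid_mid from where it was at the start of the episode above 0.03 m or angle between any of beaker_small_mid, jar_mid, bowl_mid, weight_mid, wash_bottle_mid, spatula_mid, blender_lid_mid's own z axis and vertical above 0.5 rad).
It fails at once if a bracket is dropped or flung into a tray: faster than 0.65 m/s with its centre lower than 45 mm above the tray's underside ((x of lh_a_mid in the frame of lh_tray between -0.061 and 0.061 m and y of lh_a_mid in the frame of lh_tray between -0.068 and 0.068 m and z of lh_a_mid in the frame of lh_tray below 0.045 m and linear speed of lh_a above 0.65 m/s) or (x of lh_a_mid in the frame of rh_tray between -0.061 and 0.061 m and y of lh_a_mid in the frame of rh_tray between -0.068 and 0.068 m and z of lh_a_mid in the frame of rh_tray below 0.045 m and linear speed of lh_a above 0.65 m/s) or (x of lh_b_mid in the frame of lh_tray between -0.061 and 0.061 m and y of lh_b_mid in the frame of lh_tray between -0.068 and 0.068 m and z of lh_b_mid in the frame of lh_tray below 0.045 m and linear speed of lh_b above 0.65 m/s) or (x of lh_b_mid in the frame of rh_tray between -0.061 and 0.061 m and y of lh_b_mid in the frame of rh_tray between -0.068 and 0.068 m and z of lh_b_mid in the frame of rh_tray below 0.045 m and linear speed of lh_b above 0.65 m/s) or (x of rh_a_mid in the frame of lh_tray between -0.061 and 0.061 m and y of rh_a_mid in the frame of lh_tray between -0.068 and 0.068 m and z of rh_a_mid in the frame of lh_tray below 0.045 m and linear speed of rh_a above 0.65 m/s) or (x of rh_a_mid in the frame of rh_tray between -0.061 and 0.061 m and y of rh_a_mid in the frame of rh_tray between -0.068 and 0.068 m and z of rh_a_mid in the frame of rh_tray below 0.045 m and linear speed of rh_a above 0.65 m/s) or (x of rh_b_mid in the frame of lh_tray between -0.061 and 0.061 m and y of rh_b_mid in the frame of lh_tray between -0.068 and 0.068 m and z of rh_b_mid in the frame of lh_tray below 0.045 m and linear speed of rh_b above 0.65 m/s) or (x of rh_b_mid in the frame of rh_tray between -0.061 and 0.061 m and y of rh_b_mid in the frame of rh_tray between -0.068 and 0.068 m and z of rh_b_mid in the frame of rh_tray below 0.045 m and linear speed of rh_b above 0.65 m/s)).
It also fails if it takes over 72 s, if anything falls off the work surface, if the arm or the gripper's body presses on something with over 40 N, if the wrist force passes 120 N, or if a joint passes its speed limit or range.

ROBOT

A 6-joint arm with a two-finger parallel gripper is mounted at the origin on the work surface. World frame = base frame: x ahead of the robot, y to its left, z up, the work surface at z = 0. Lengths are in m, angles in rad, forces in N, time in s.
With the tool pointing down it reaches from about 0.25 to 0.775 m from the base axis. Payload 4 kg.
Tool frame: the origin (TCP) lies midway between the tips of the shut fingers; the grasp point (between the pads) lies 19 mm behind it (ctrl.pinch_z is the distance from the TCP to the grasp point, in m); z points along the fingers, y is the direction in which the jaws open and shut (so a half turn about z gives the same grasp; the last joint's range is limited). The gripper opens to 85 mm and grips with 20 to 120 N. Pads are 22 mm wide; open, the fingers measure 114 mm over their backs; the gripper's body (76 mm by 85 mm) begins 54 mm behind the grasp point. The pads swing forward as they close: fully open they stand 13 mm farther back than shut.
Start: joints at [-1.215, 0.087, 1.371, -0, 1.684, -0.103], TCP at [0.244, -0.493, 0.231] pointing down, gripper open.
Joint ranges: [-3.1, 3.1], [-0.76, 2.03], [0.27, 2.55], [-1.08, 4.22], [0.17, 2.65], [-2.57, 2.57]. Speed limits (rad/s): [2.79, 2.79, 3.14, 3.14, 3.14, 3.14].

INTERFACE

Orientations are given as a unit quaternion [w, x, y, z].
In Python, from cell import ctrl gives the robot as it stands.
- The arm moves only by the tool jog_arm, never from a script. Its argument "moves" is a list of rows, each a list of 3 entries, a list of its own where there are three numbers: the turn, a rotation vector about the tool's x, y, z in degrees, then the shift along the tool's x, y, z in cm, then the finger opening in cm, from 0 to 8.54. In form: [[[rx, ry, rz], [tx, ty, tz], grip], ...]. A call has 1 to 10 rows; each row shifts and turns the pose as measured when the row begins, along the tool's axes as they then stand; what a row does not reach is not made up. A row lasts 1/10 s, in which the tool goes at most 50 mm and 8.59 degrees, less where a joint would pass 70% of its speed; a pose out of reach is approached as far as the arm can. A call is refused whole if a number of a shift passes 5 or a number of a turn 8.59, either way. A call with a gripper value outside its range is refused whole. The fingers move at their own pace and stop on an object; the grip force is fixed at half the most. Time passes only in rows, so rows that do not move let the fingers close. It gives the time, the measured TCP pose, the force and the opening at its end, in the units of the state.
- ctrl.state(): the state, without advancing time (a new reading comes with each control period).
- ctrl.camera(name): name is "side" or "top" or "wrist"; returns (picture, depth): 480x640x3 uint8, red, green, blue; 480x640 float32, m along the optical axis (not along the pixel's ray), 0 where there is no reading.
- ctrl.camera_model(name): a dict with "mtx" (3x3 intrinsics, pixels), "xyz" and "rotation" of the camera in the world. Camera axes: x right, y down, z forward; pixel columns grow to the right and rows downward; lengths in m; the calibration is good to about 2 mm. A picture is of the moment at which its call begins: read the wrist's pose just before it. camera_model takes no time and is no camera call; for the wrist camera it gives the pose at the moment of the call.
- ctrl.close_job(): hands the job in, once; it reports no verdict.
Trained networks look in the newest picture that a camera, given by its name, has taken for a name from the list of things; names that differ only in an ending like _2 or _b are one class to them, and where a whole thing is asked for, a point or a joint stands for the part that bears it (a point fixed in the world has none). Each returns a list of dicts, best first, with "score" (0 to 1); they miss things now and then, are a little off and sometimes report something else, mostly with a low value. They report only what shows in the picture. A call takes as long as a camera call. They do not tell look-alikes from the thing itself.
- ctrl.find_in(target, camera): "position" ([column, row] in pixels, amid what is visible of it).
- ctrl.masks_of(target, camera): "pixels" (480x640 bool, what is visible of it) and "position" ([column, row] in pixels, amid what is visible of it).
The state is a dict: "t": time; "joints": joint angles; "qd": joint speeds; "effort": joint torques, N m; "ee_pos": TCP position; "orientation": TCP orientation; "contact_force": force on the tool from outside, world axes, zero at the start; "ft_torque": the same for the moment, N m; "finger_gap": opening from 0.0 (shut) to 1.0 (fully open).
Only numpy, scipy, OpenCV 4.12 (cv2) and the standard library are available. Lean on these libraries where they do the work, as an engineer would, in place of code of your own. Each camera call takes 0.05 s, during which the arm holds its last target.

## Working session

There is one attempt and no reset: what is moved stays moved. The work goes in short steps, Python scripts to look and compute and a tool call to move; the robot and the scene stay as the last step left them, time stands still between calls to the robot, and variables do not carry over. Pictures are saved under pics/ and viewed, and the job is handed in when it is done.

Besides the shell and the picture viewer there is one more tool, called after "Request:" as a command line: name --argument value ..., lists and objects as JSON in quotes. jog_arm: Moves the arm, as the interface text tells. Its arguments: {"type":"object","properties":{"moves":{"type":"array"}},"required":["moves"]}

```bash
ls; mkdir -p pics
python3 - <<'E'
from cell import ctrl
import cv2,numpy as np
for n in ("top","side"):
    im,d=ctrl.camera(n); cv2.imwrite(f"pics/{n}0.png",im[:,:,::-1]); np.save(f"{n}0_d.npy",d); np.save(f"{n}0_i.npy",im)
    print(n,{k:np.round(v,3).tolist() for k,v in ctrl.camera_model(n).items()})
print(ctrl.state(), ctrl.pinch_z)
E
```

```text
pics
top {'mtx': [[439.223, 0.0, 317.152], [0.0, 439.223, 241.435], [0.0, 0.0, 1.0]], 'xyz': [0.337, -0.075, 1.242], 'rotation': [-0.058, 0.711, -0.699, 0.049]}
side {'mtx': [[460.807, 0.0, 318.153], [0.0, 460.807, 245.354], [0.0, 0.0, 1.0]], 'xyz': [0.101, 0.575, 0.746], 'rotation': [0.111, -0.246, 0.88, -0.391]}
{'t': 0.1, 'joints': array([-1.21508224e+00,  8.79289448e-02,  1.37213822e+00, -1.81552735e-05,
        1.68358977e+00, -1.03108611e-01]), 'qd': array([ 1.00933782e-03, -1.21372355e-03, -3.58244823e-03, -5.56619291e-04,
        5.14917081e-05, -1.86256098e-03]), 'effort': array([ 1.89799488e-03, -3.53015220e+01, -3.14219320e+01, -7.32830654e-05,
        7.94471009e-03, -4.83353517e-06]), 'ee_pos': array([ 0.24341896, -0.49269624,  0.23021221]), 'orientation': array([-1.02278440e-03,  9.73800137e-01,  2.27403226e-01, -1.38965229e-04]), 'contact_force': array([-0.22912362, -1.10010597,  0.0454537 ]), 'ft_torque': array([-0.00422423, -0.01463683,  0.02056937]), 'finger_gap': 1.002586320341231} 0.0187
```

View pics/top0.png

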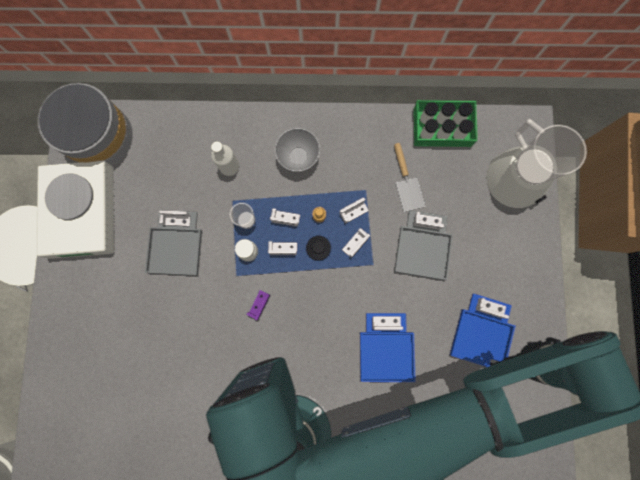

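View pics/side0.png

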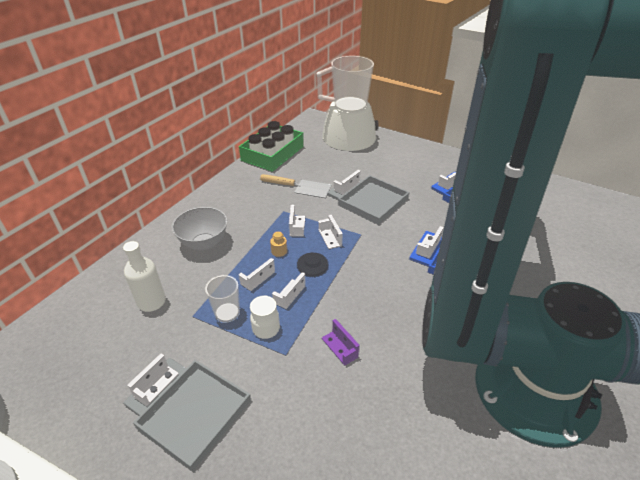

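The top view shows four brackets at about (285,217), (283,248), (354,210) and (356,242), with the grey trays at (175,250) and (422,252). The blue trays and the purple bracket are decoys. Next I enlarge the view.

```bash
cat > h.py <<'E'
from cell import ctrl
import cv2,numpy as np
from scipy.spatial.transform import Rotation as R
def RT(m):
    r=np.array(m["rotation"]); 
    return (R.from_quat([r[1],r[2],r[3],r[0]]).as_matrix() if r.size==4 else r), np.array(m["xyz"])
def cloud(d,m):
    K=np.array(m["mtx"]);Rm,t=RT(m)
    v,u=np.mgrid[:480,:640]
    p=np.stack([(u-K[0,2])/K[0,0]*d,(v-K[1,2])/K[1,1]*d,d],-1)
    w=p@Rm.T+t; w[d<=0]=np.nan
    return w
def proj(P,m):
    K=np.array(m["mtx"]);Rm,t=RT(m)
    q=(np.asarray(P)-t)@Rm; q=q@K.T
    return q[...,:2]/q[...,2:]
def topz(im,m,z,x0,x1,y0,y1,s=0.001):
    xs=np.arange(x1,x0,-s); ys=np.arange(y1,y0,-s)
    X,Y=np.meshgrid(xs,ys,indexing='ij')
    uv=proj(np.stack([X,Y,0*X+z],-1),m).astype(np.float32)
    return cv2.remap(im,uv[...,0],uv[...,1],cv2.INTER_CUBIC)
E
python3 - <<'E'
from h import *
im=np.load('top0_i.npy');d=np.load('top0_d.npy');m=ctrl.camera_model("top")
w=cloud(d,m)
for p in [(300,300),(265,235),(340,265),(175,250),(422,252),(285,217)]: print(p,w[p[1],p[0]].round(4))
c=im[190:290,220:400]; cv2.imwrite('pics/c1.png',cv2.resize(c,None,fx=4.4,fy=4.4,interpolation=cv2.INTER_CUBIC)[:,:,::-1])
c=np.hstack([im[200:290,140:220],im[200:290,385:465]]); cv2.imwrite('pics/c2.png',cv2.resize(c,None,fx=5,fy=5,interpolation=cv2.INTER_CUBIC)[:,:,::-1])
E
```

```text
(300, 300) [ 0.3577 -0.0126  0.0011]
(265, 235) [0.54   0.0919 0.0048]
(340, 265) [ 0.4581 -0.1235  0.0011]
(175, 250) [0.4924 0.3477 0.0034]
(422, 252) [ 0.4997 -0.3563 -0.0013]
(285, 217) [0.5929 0.036  0.0071]
```

View pics/c1.png

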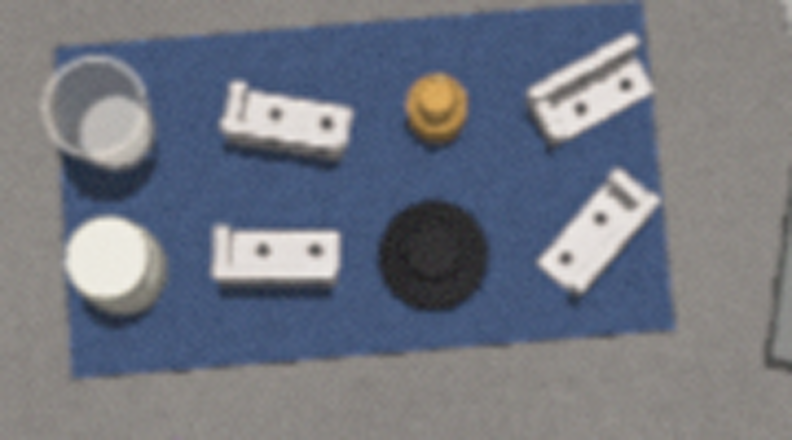

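View pics/c2.png

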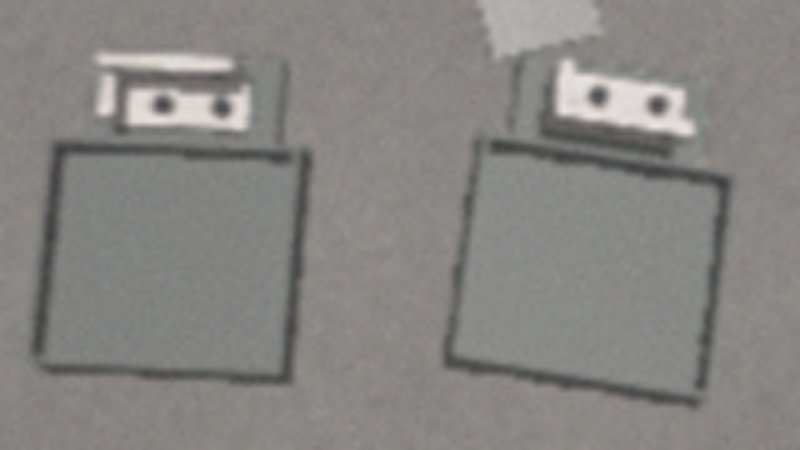

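Run:
```python
from h import *
im=np.load('side0_i.npy');d=np.load('side0_d.npy');m=ctrl.camera_model("side")
a=cv2.resize(im[195:345,190:370],None,fx=4.4,fy=4.4,interpolation=cv2.INTER_CUBIC)[:590]
cv2.imwrite('pics/s1.png',a[:,:,::-1])
a=np.hstack([cv2.resize(im[340:440,110:210],None,fx=4,fy=4,interpolation=cv2.INTER_CUBIC),cv2.resize(im[150:250,320:420],None,fx=4,fy=4,interpolation=cv2.INTER_CUBIC)])
cv2.imwrite('pics/s2.png',a[:,:,::-1])
# height map from top
d=np.load('top0_d.npy');m=ctrl.camera_model("top");w=cloud(d,m)
h=np.clip(np.nan_to_num(w[...,2])/0.06*255,0,255).astype(np.uint8)
c=np.vstack([cv2.resize(h[195:285,220:400],None,fx=4,fy=4,interpolation=cv2.INTER_NEAREST)])
c2=cv2.resize(np.hstack([h[200:250,140:230],h[200:250,380:470]]),None,fx=4,fy=4,interpolation=cv2.INTER_NEAREST)
cv2.imwrite('pics/hm.png',np.vstack([c,c2]))
```

```text
(no output)
```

View pics/s1.png

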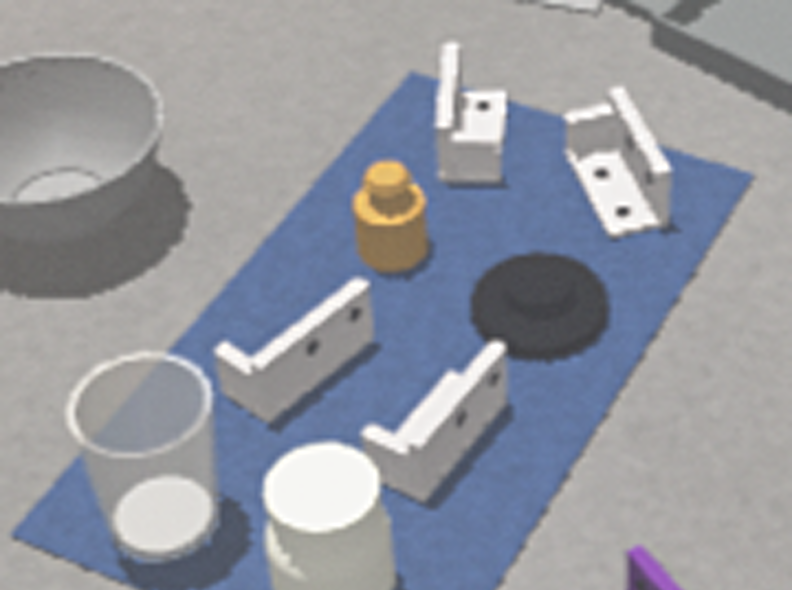

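View pics/s2.png

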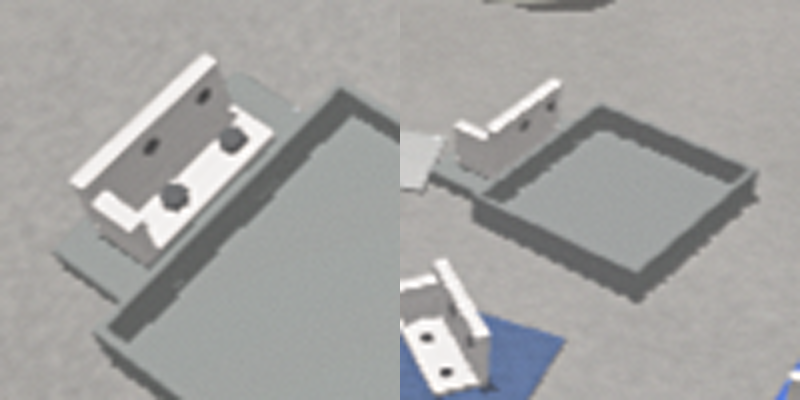

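View pics/hm.png

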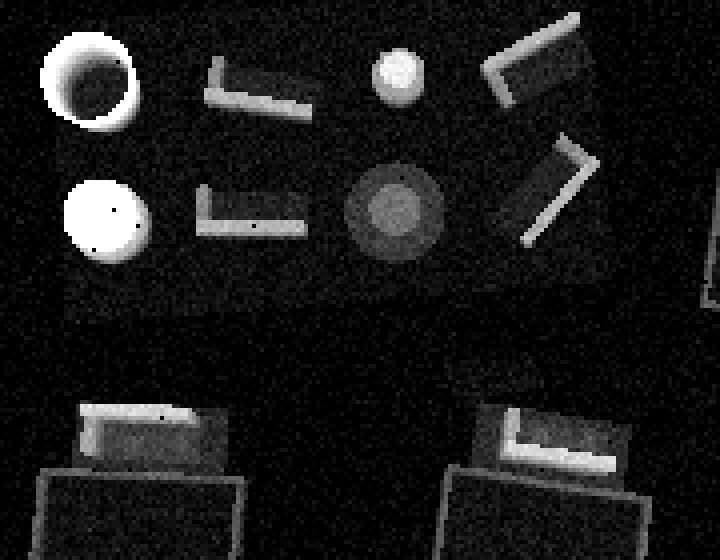

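The depth map settles the handedness:
- **Left tray sample:** the end wall points to +y and the web is on the far side, so it is right-hand. The right tray sample is therefore left-hand.
- **Brackets:** the two left ones on the mat, (285,217) and (283,248), are LH. The two right ones, (354,210) and (356,242), are RH.

Next I fit the poses.

```bash
cat >> h.py <<'E'
def webfit(w,mask,zlo,zhi):
    """w cloud, mask pixels; returns web centre, heading via end wall, side"""
    z=w[...,2]
    s=mask&(z>zlo)&(z<zhi)
    P=w[s][:,:2]
    for _ in range(3):
        c=P.mean(0); U=np.linalg.svd(P-c,full_matrices=False)[2]
        q=(P-c)@U.T
        k=(abs(q[:,1])<0.008)&(abs(q[:,0])<0.045); P=P[k]
    q=(P-c)@U.T
    c=c+U[0]*(np.percentile(q[:,0],1)+np.percentile(q[:,0],99))/2
    u=U[0]
    E=w[mask&(z>zlo-0.014)&(z<zhi-0.012)][:,:2]-c
    n=np.array([-u[1],u[0]])
    a=E@u;b=E@n
    k=(abs(b)>0.008)&(abs(b)<0.035)&(abs(a)<0.045)&(abs(a)>.022)
    if np.median(a[k])<0: u=-u;n=-n;b=-b
    side='L' if np.median(b[k])<0 else 'R'   # end wall on the other side of web
    return c,np.degrees(np.arctan2(u[1],u[0])),side,len(P),k.sum(),np.ptp(q[:,0])
def yaw(st):
    o=st["orientation"]; x=R.from_quat([o[1],o[2],o[3],o[0]]).as_matrix()
    return np.degrees(np.arctan2(x[1,0],x[0,0])), x
E
python3 - <<'E'
from h import *
d=np.load('top0_d.npy');im=np.load('top0_i.npy');m=ctrl.camera_model("top");w=cloud(d,m)
v,u=np.mgrid[:480,:640]
for n,(a,b) in dict(B1=(285,217),B2=(283,248),B3=(354,210),B4=(356,242)).items():
    mk=(abs(u-a)<18)&(abs(v-b)<17)
    r=webfit(w,mk,.037,.052); print(n,r[0].round(4),round(r[1],1),r[2:])
    print('  ztop',np.median(w[mk&(w[...,2]>.037)&(w[...,2]<.052)][:,2]))
# objects: mat/tables plane near mat
for n,(a,b) in dict(beaker=(242,215),jar=(246,250),weight=(319,214),lid=(318,247),bottle=(225,160),bowl=(298,150)).items():
    mk=(np.hypot(u-a,v-b)<22)&(w[...,2]>.02); print(n,np.nanmedian(w[mk],0).round(3),np.nanmax(w[mk][:,2]))
from scipy.optimize import minimize
for n,(a,b) in dict(L=(175,250),Rt=(422,252)).items():
    mk=(abs(u-a)<32)&(v>b-28)&(v<b+34)&(w[...,2]>.014)&(w[...,2]<.03)
    P=w[mk][:,:2]
    def cost(p):
        c,s=np.cos(p[2]),np.sin(p[2]);q=(P-p[:2])@np.array([[c,-s],[s,c]])
        # distance to rectangle outline mid wall 126x141
        e=np.minimum(abs(abs(q[:,0])-.063)+0.5*np.maximum(abs(q[:,1])-.0705,0),abs(abs(q[:,1])-.0705)+.5*np.maximum(abs(q[:,0])-.063,0))
        return np.minimum(e,.01).mean()
    best=min((minimize(cost,[*P.mean(0)+[0,0],y],method='Nelder-Mead',options=dict(initial_simplex=np.array([[*P.mean(0),y],[*P.mean(0)+[.01,0],y],[*P.mean(0)+[0,.01],y],[*P.mean(0),y+.08]]))) for y in (-.15,-.05,.05,.15)),key=lambda r:r.fun)
    print(n,best.x[:2].round(4),np.degrees(best.x[2]).round(2),best.fun,len(P))
    p=best.x;c,s=np.cos(p[2]),np.sin(p[2])
    g=np.array([[.065,.0725],[.065,-.0725],[-.065,-.0725],[-.065,.0725]])@np.array([[c,s],[-s,c]])+p[:2]
    uv=proj(np.c_[g,np.full(4,.022)],m); im=im.copy(); cv2.polylines(im,[np.round(uv*16).astype(np.int32)],True,(255,0,0),1,shift=4)
c=np.hstack([im[200:290,140:220],im[200:290,385:465]]); cv2.imwrite('pics/tr.png',cv2.resize(c,None,fx=5,fy=5,interpolation=cv2.INTER_CUBIC)[:,:,::-1])
print(w[100:380:8,250:390:8][...,2].shape)
E
```

```text
B1 [0.5768 0.0353] 81.1 ('L', 86, np.int64(24), np.float64(0.07492300511663116))
  ztop 0.042890313605561836
B2 [0.4897 0.0384] 91.3 ('L', 83, np.int64(26), np.float64(0.07240241106473302))
  ztop 0.042988826342478026
B3 [ 0.623  -0.1544] 119.9 ('R', 85, np.int64(27), np.float64(0.07555064177233953))
  ztop 0.042184400722815485
B4 [ 0.5116 -0.1755] -39.8 ('R', 82, np.int64(26), np.float64(0.07510378150665532))
  ztop 0.04245769923014986
beaker [0.592 0.155 0.063] 0.087334461775183
jar [0.489 0.133 0.072] 0.07998938150445767
weight [ 0.595 -0.062  0.04 ] 0.061169984745769845
lid [ 0.505 -0.061  0.027] 0.03234046341936181
bottle [0.732 0.196 0.106] 0.1662666222763456
bowl [0.806 0.006 0.039] 0.06616370038110997
L [0.489  0.3475] -1.37 0.0024043072570335126 436
Rt [ 0.4957 -0.3561] -8.41 0.002006697235730279 398
(35, 18)
```

View pics/tr.png

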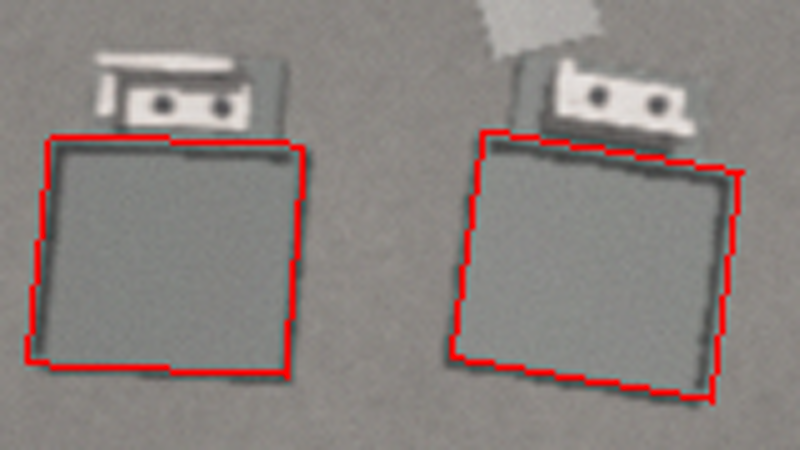

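```bash
cat > plan.py <<'E'
from h import *
import sys
def plan(tx,ty,tz,tyaw,grip,vmax=4.5,wmax=8.5,n=10,gain=1.0,tilt=True):
    st=ctrl.state(); p=np.array(st["ee_pos"],float); ya,M=yaw(st)
    zt=M[:,2]; 
    T=np.array([tx,ty,tz]); dy=(tyaw-ya+180)%360-180
    # tilt correction in tool axes: rotvec bringing z to (0,0,-1)
    ax=np.cross(zt,[0,0,-1]); lt=np.degrees(M.T@ax)
    print("t",round(st["t"],2),"pos",p.round(4),"yaw",round(ya,2),"tilt",lt.round(2),"gap",round(st["finger_gap"]*8.54,2),"F",st["contact_force"].round(1),"j",np.round(st["joints"],2))
    d=T-p; print("d",(d*1000).round(1),"dyaw",round(dy,2))
    k=max(int(np.ceil(max(np.linalg.norm(d)*100/vmax,abs(dy)/wmax)-1e-6)),1)
    rows=[];y=ya
    for i in range(min(k,n)):
        a=np.radians(y);X=np.array([np.cos(a),np.sin(a),0]);Y=np.array([np.sin(a),-np.cos(a),0]);Z=np.array([0,0,-1.])
        s=d/k*100
        rz=-dy/k
        r=[lt[0].round(1) if i==0 and tilt else 0,lt[1].round(1) if i==0 and tilt else 0,round(rz,1)]
        rows.append([[float(q) for q in r],[round(float(s@v),2) for v in (X,Y,Z)],grip]); y+=dy/k
    print(k,"rows");print(str(rows).replace(' ',''))
    return rows
if __name__=="__main__":
    a=[float(q) for q in sys.argv[1:]]
    plan(*a[:5],**({} if len(a)<6 else dict(vmax=a[5])))
E
python3 plan.py 0.5147 -0.1781 0.15 140.2 3.0
```

```text
t 0.1 pos [ 0.2434 -0.4927  0.2302] yaw 26.29 tilt [-0.12 -0.01  0.  ] gap 8.56 F [-0.2 -1.1  0. ] j [-1.22  0.09  1.37 -0.    1.68 -0.1 ]
d [271.3 314.6 -80.2] dyaw 113.91
14 rows
[[[-0.1,-0.0,-8.1],[2.73,-1.16,0.57],3.0],[[0.0,0.0,-8.1],[2.87,-0.76,0.57],3.0],[[0.0,0.0,-8.1],[2.95,-0.34,0.57],3.0],[[0.0,0.0,-8.1],[2.97,0.08,0.57],3.0],[[0.0,0.0,-8.1],[2.93,0.5,0.57],3.0],[[0.0,0.0,-8.1],[2.83,0.9,0.57],3.0],[[0.0,0.0,-8.1],[2.67,1.3,0.57],3.0],[[0.0,0.0,-8.1],[2.46,1.66,0.57],3.0],[[0.0,0.0,-8.1],[2.2,1.99,0.57],3.0],[[0.0,0.0,-8.1],[1.9,2.28,0.57],3.0]]
```

Request:
jog_arm --moves '[[[-0.1, 0, -8.1], [2.73, -1.16, 0.57], 3.0], [[0, 0, -8.1], [2.87, -0.76, 0.57], 3.0], [[0, 0, -8.1], [2.95, -0.34, 0.57], 3.0], [[0, 0, -8.1], [2.97, 0.08, 0.57], 3.0], [[0, 0, -8.1], [2.93, 0.5, 0.57], 3.0], [[0, 0, -8.1], [2.83, 0.9, 0.57], 3.0], [[0, 0, -8.1], [2.67, 1.3, 0.57], 3.0], [[0, 0, -8.1], [2.46, 1.66, 0.57], 3.0], [[0, 0, -8.1], [2.2, 1.99, 0.57], 3.0], [[0, 0, -8.1], [1.9, 2.28, 0.57], 3.0]]'

```text
t: 1.1
ee_pos: [0.4352, -0.2566, 0.1653]
orientation: [-0.005, 0.573, 0.82, 0.001]
contact_force: [-0.4, -0.1, 0.6]
finger_gap: 0.349
```

```bash
python3 plan.py 0.5147 -0.1781 0.15 140.2 3.0
```

```text
t 1.1 pos [ 0.4352 -0.2566  0.1653] yaw 110.1 tilt [-0.22 -0.5   0.  ] gap 2.98 F [-0.4 -0.1  0.6] j [-0.65  0.02  1.58  0.    1.56 -1.  ]
d [ 79.5  78.5 -15.3] dyaw 30.1
4 rows
[[[-0.2,-0.5,-7.5],[1.16,2.54,0.38],3.0],[[0.0,0.0,-7.5],[0.82,2.67,0.38],3.0],[[0.0,0.0,-7.5],[0.46,2.76,0.38],3.0],[[0.0,0.0,-7.5],[0.1,2.79,0.38],3.0]]
```

Request:
jog_arm --moves '[[[-0.2, -0.5, -7.5], [1.16, 2.54, 0.38], 3.0], [[0, 0, -7.5], [0.82, 2.67, 0.38], 3.0], [[0, 0, -7.5], [0.46, 2.76, 0.38], 3.0], [[0, 0, -7.5], [0.1, 2.79, 0.38], 3.0], [[0, 0, 0], [0, 0, 0], 3.0]]'

```text
t: 1.6
ee_pos: [0.5162, -0.1694, 0.145]
orientation: [-0.003, 0.328, 0.945, 0.001]
contact_force: [-0.4, 0.7, -0.5]
finger_gap: 0.351
```

```bash
cat > wr.py <<'E'
from h import *
import sys
n=sys.argv[1]
m=ctrl.camera_model("wrist"); im,d=ctrl.camera("wrist")
cv2.imwrite(f'pics/w{n}.png',im[:,:,::-1]); np.save('w_d.npy',d)
print(np.round(m['xyz'],3),(d>0).mean())
w=cloud(d,m); np.save('w_w.npy',w)
if len(sys.argv)>3:
    g=np.array([float(sys.argv[2]),float(sys.argv[3])])
    mk=np.hypot(w[...,0]-g[0],w[...,1]-g[1])<0.055
    zz=w[mk][:,2]; print("z hist",np.histogram(zz[zz<.07],bins=np.arange(-.01,.07,.005)))
    try:
        r=webfit(w,mk,.037,.052); print("web",r[0].round(4),round(r[1],1),r[2:])
        s=mk&(w[...,2]>.037)&(w[...,2]<.052);print(np.median(w[s][:,2]))
    except Exception as e: print(e)
E
python3 wr.py 1 0.5116 -0.1755; python3 plan.py 0.5147 -0.1781 0.015 140.2 3.0
```

```text
[ 0.45  -0.118  0.289] 0.9960872395833333
z hist (array([   0,  143, 8489, 2878,  200,   87,   90,   96,  361,   21, 1105,
         27,    0,    0,    0]), array([-0.01 , -0.005,  0.   ,  0.005,  0.01 ,  0.015,  0.02 ,  0.025,
        0.03 ,  0.035,  0.04 ,  0.045,  0.05 ,  0.055,  0.06 ,  0.065]))
web [ 0.511  -0.1737] -39.8 ('R', 1140, np.int64(395), np.float64(0.07539545710369347))
0.043668460315765836
t 1.65 pos [ 0.5153 -0.1705  0.1452] yaw 141.59 tilt [-0.07 -0.43 -0.  ] gap 3.0 F [ 0.  -0.3 -0.2] j [-0.42  0.11  1.52  0.    1.52 -1.32]
d [  -0.6   -7.6 -130.2] dyaw -1.39
3 rows
[[[-0.1,-0.4,0.5],[-0.14,-0.21,4.34],3.0],[[0.0,0.0,0.5],[-0.14,-0.21,4.34],3.0],[[0.0,0.0,0.5],[-0.14,-0.21,4.34],3.0]]
```

View pics/w1.png

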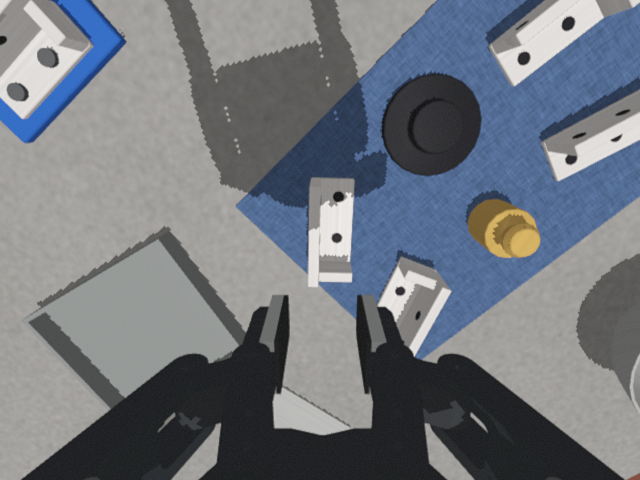

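The wrist view shows the bracket's web at column ~315, rows 180–285, within 2 mm of the top-camera fit.

```bash
python3 plan.py 0.5143 -0.1768 0.06 140.2 3.0 3
```

```text
t 1.65 pos [ 0.5153 -0.1705  0.1452] yaw 141.59 tilt [-0.07 -0.43 -0.  ] gap 3.0 F [ 0.  -0.3 -0.2] j [-0.42  0.11  1.52  0.    1.52 -1.32]
d [ -1.   -6.3 -85.2] dyaw -1.39
3 rows
[[[-0.1,-0.4,0.5],[-0.1,-0.19,2.84],3.0],[[0.0,0.0,0.5],[-0.1,-0.18,2.84],3.0],[[0.0,0.0,0.5],[-0.11,-0.18,2.84],3.0]]
```

Request:
jog_arm --moves '[[[-0.1, -0.4, 0.5], [-0.1, -0.19, 2.84], 3.0], [[0, 0, 0.5], [-0.1, -0.18, 2.84], 3.0], [[0, 0, 0.5], [-0.11, -0.18, 2.5], 3.0], [[0, 0, 0], [0, 0, 0], 3.0]]'

```text
t: 2.05
ee_pos: [0.5128, -0.1795, 0.0621]
orientation: [0.001, 0.345, 0.939, -0.001]
contact_force: [-0.9, 0.5, -0.5]
finger_gap: 0.352
```

```bash
python3 plan.py 0.5143 -0.1768 0.015 140.2 3.0 1.6
```

```text
t 2.05 pos [ 0.5128 -0.1795  0.0621] yaw 139.64 tilt [-0.07  0.13  0.  ] gap 3.01 F [-0.9  0.5 -0.5] j [-0.44  0.17  1.63 -0.    1.35 -1.31]
d [  1.5   2.7 -47.1] dyaw 0.56
3 rows
[[[-0.1,0.1,-0.2],[0.02,0.1,1.57],3.0],[[0.0,0.0,-0.2],[0.02,0.1,1.57],3.0],[[0.0,0.0,-0.2],[0.02,0.1,1.57],3.0]]
```

Request:
jog_arm --moves '[[[-0.1, 0.1, -0.4], [0.04, 0.25, 1.4], 3.0], [[0, 0, -0.1], [0.02, 0.05, 1.4], 3.0], [[0, 0, 0], [0, 0, 1.4], 3.0], [[0, 0, 0], [0, 0, 0.3], 3.0], [[0, 0, 0], [0, 0, 0], 3.0]]'

```text
t: 2.55
ee_pos: [0.5155, -0.1789, 0.0169]
orientation: [0.003, 0.342, 0.94, -0.0]
contact_force: [0.5, -0.1, -0.5]
finger_gap: 0.351
```

```bash
python3 plan.py 0.5143 -0.1768 0.015 140.2 3.0 1.6
```

```text
t 2.55 pos [ 0.5155 -0.1789  0.0169] yaw 139.99 tilt [0.08 0.29 0.  ] gap 3.0 F [ 0.5 -0.1 -0.5] j [-0.44  0.22  1.67 -0.    1.25 -1.31]
d [-1.2  2.1 -1.9] dyaw 0.21
1 rows
[[[0.1,0.3,-0.2],[0.23,0.09,0.19],3.0]]
```

Request:
jog_arm --moves '[[[0, 0, 0], [0.2, 0.1, 0.2], 3.0], [[0, 0, 0], [0, 0, 0], 0], [[0, 0, 0], [0, 0, 0], 0], [[0, 0, 0], [0, 0, 0], 0], [[0, 0, 0], [0, 0, 0], 0], [[0, 0, 0], [0, 0, 0], 0]]'

```text
t: 3.15
ee_pos: [0.516, -0.177, 0.0169]
orientation: [0.005, 0.342, 0.94, -0.0]
contact_force: [0.3, -0.0, -1.2]
finger_gap: 0.08
```

```bash
python3 plan.py 0.51 -0.17 0.2 140.2 0 3
```

```text
t 3.15 pos [ 0.516  -0.177   0.0169] yaw 140.02 tilt [0.13 0.51 0.  ] gap 0.69 F [ 0.3 -0.  -1.2] j [-0.43  0.21  1.67 -0.    1.25 -1.31]
d [ -6.    7.  183.1] dyaw 0.18
7 rows
[[[0.1,0.5,-0.0],[0.13,0.02,-2.62],0.0],[[0.0,0.0,-0.0],[0.13,0.02,-2.62],0.0],[[0.0,0.0,-0.0],[0.13,0.02,-2.62],0.0],[[0.0,0.0,-0.0],[0.13,0.02,-2.62],0.0],[[0.0,0.0,-0.0],[0.13,0.02,-2.62],0.0],[[0.0,0.0,-0.0],[0.13,0.02,-2.62],0.0],[[0.0,0.0,-0.0],[0.13,0.02,-2.62],0.0]]
```

Request:
jog_arm --moves '[[[0.1, 0.5, 0], [0, 0, -1.5], 0], [[0, 0, 0], [0, 0, -2.5], 0], [[0, 0, 0], [0, 0, -4], 0], [[0, 0, 0], [0, 0, -4], 0], [[0, 0, 0], [0, 0, -4], 0], [[0, 0, 0], [0, 0, -1], 0]]'

```text
t: 3.75
ee_pos: [0.513, -0.176, 0.1876]
orientation: [-0.006, 0.342, 0.94, 0.001]
contact_force: [0.0, -0.9, -1.3]
finger_gap: 0.082
```

```bash
python3 plan.py 0.4941 0.3084 0.19 178.6 0 4.6
```

```text
t 3.75 pos [ 0.513  -0.176   0.1876] yaw 140.0 tilt [-0.16 -0.67  0.  ] gap 0.7 F [ 0.  -0.9 -1.3] j [-0.44  0.09  1.45  0.    1.61 -1.31]
d [-18.9 484.4   2.4] dyaw 38.6
11 rows
[[[-0.2,-0.7,-3.5],[2.96,3.26,-0.02],0.0],[[0.0,0.0,-3.5],[2.76,3.44,-0.02],0.0],[[0.0,0.0,-3.5],[2.54,3.6,-0.02],0.0],[[0.0,0.0,-3.5],[2.32,3.75,-0.02],0.0],[[0.0,0.0,-3.5],[2.08,3.88,-0.02],0.0],[[0.0,0.0,-3.5],[1.84,4.0,-0.02],0.0],[[0.0,0.0,-3.5],[1.59,4.11,-0.02],0.0],[[0.0,0.0,-3.5],[1.34,4.2,-0.02],0.0],[[0.0,0.0,-3.5],[1.08,4.27,-0.02],0.0],[[0.0,0.0,-3.5],[0.81,4.33,-0.02],0.0]]
```

Request:
jog_arm --moves '[[[-0.2, -0.7, -3.5], [1.8, 2.0, 0], 0], [[0, 0, -3.5], [2.76, 3.44, 0], 0], [[0, 0, -3.5], [2.54, 3.6, 0], 0], [[0, 0, -3.5], [2.32, 3.75, 0], 0], [[0, 0, -3.5], [2.08, 3.88, 0], 0], [[0, 0, -3.5], [1.84, 4.0, 0], 0], [[0, 0, -3.5], [1.59, 4.11, 0], 0], [[0, 0, -3.5], [1.34, 4.2, 0], 0], [[0, 0, -3.5], [1.08, 4.27, 0], 0], [[0, 0, -3.5], [0.6, 3.5, 0], 0]]'

```text
t: 4.75
ee_pos: [0.4924, 0.2473, 0.1795]
orientation: [-0.002, 0.037, 0.999, -0.003]
contact_force: [0.5, 1.4, -0.7]
finger_gap: 0.078
```

```bash
python3 plan.py 0.4941 0.3084 0.19 178.6 0 3
```

```text
t 4.75 pos [0.4924 0.2473 0.1795] yaw 175.74 tilt [-0.3  -0.19 -0.  ] gap 0.67 F [ 0.5  1.4 -0.7] j [ 0.36  0.11  1.45 -0.    1.59 -1.13]
d [ 1.7 61.1 10.5] dyaw 2.86
3 rows
[[[-0.3,-0.2,-1.0],[0.1,2.04,-0.35],0.0],[[0.0,0.0,-1.0],[0.06,2.04,-0.35],0.0],[[0.0,0.0,-1.0],[0.03,2.04,-0.35],0.0]]
```

Request:
jog_arm --moves '[[[-0.3, -0.2, -1.0], [0.1, 2.5, 0], 0], [[0, 0, -1.0], [0.06, 2.0, 1], 0], [[0, 0, -0.5], [0.03, 1.0, 2], 0], [[0, 0, 0], [0, 0.3, 2], 0], [[0, 0, 0], [0, 0, 1], 0], [[0, 0, 0], [0, 0, 0], 0]]'

```text
t: 5.35
ee_pos: [0.4889, 0.3129, 0.1097]
orientation: [-0.005, 0.009, 1.0, -0.001]
contact_force: [0.2, 0.5, -1.5]
finger_gap: 0.083
```

```bash
python3 wr.py 2; python3 plan.py 0.4941 0.3084 0.06 178.6 0 3
```

```text
[0.405 0.315 0.254] 0.9960807291666667
t 5.4 pos [0.4892 0.3129 0.1105] yaw 178.96 tilt [-0.13 -0.48  0.  ] gap 0.68 F [-0.8  0.8 -1.4] j [ 0.47  0.21  1.47  0.    1.47 -1.08]
d [  4.9  -4.5 -50.5] dyaw -0.36
2 rows
[[[-0.1,-0.5,0.2],[-0.25,-0.22,2.52],0.0],[[0.0,0.0,0.2],[-0.25,-0.22,2.52],0.0]]
```

View pics/w2.png

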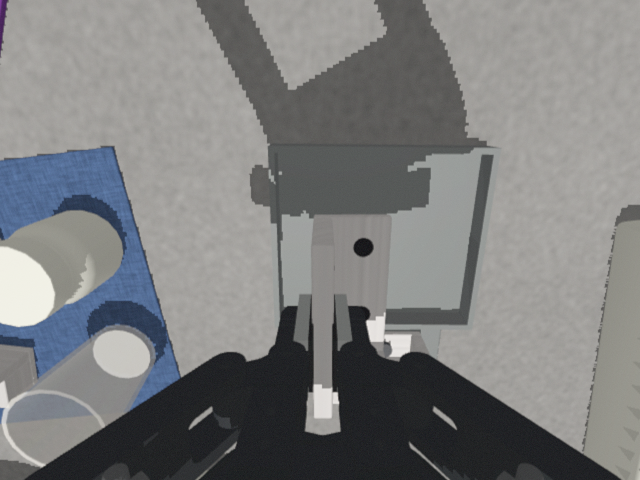

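The wrist view shows the bracket held square, with its web at column ~322, over the tray spanning columns 270–490. I refit the tray from this view.

```bash
cat > trayfit.py <<'E'
from h import *
from scipy.optimize import minimize
import sys
w=np.load('w_w.npy'); x0=[float(a) for a in sys.argv[1:4]]; x0[2]=np.radians(x0[2])
P=w[np.isfinite(w[...,2])]
fl=P[(np.hypot(P[:,0]-x0[0],P[:,1]-x0[1])<.05)&(P[:,2]<.012)]; print("floor z",np.median(fl[:,2]))
P=P[(P[:,2]>.019)&(P[:,2]<.026)][:,:2]
def q_(p): c,s=np.cos(p[2]),np.sin(p[2]);return (P-p[:2])@np.array([[c,-s],[s,c]])
q=q_(x0); P=P[(abs(q[:,0])<.078)&(abs(q[:,1])<.085)&~((abs(q[:,0])<.05)&(abs(q[:,1])<.06))]
def cost(p):
    q=q_(p)
    e=np.minimum(abs(abs(q[:,0])-.063)+0.5*np.maximum(abs(q[:,1])-.0705,0),abs(abs(q[:,1])-.0705)+.5*np.maximum(abs(q[:,0])-.063,0))
    return np.minimum(e,.008).mean()
b=minimize(cost,x0,method='Nelder-Mead',options=dict(initial_simplex=np.array([x0,[x0[0]+.005,*x0[1:]],[x0[0],x0[1]+.005,x0[2]],[x0[0],x0[1],x0[2]+.04]])))
print(b.x[:2].round(4),np.degrees(b.x[2]).round(2),b.fun,len(P))
E
python3 trayfit.py 0.489 0.3475 -1.37
```

```text
floor z 0.00476020372485364
[0.488  0.3503] -1.42 0.0012650932986325613 4928
```

```bash
python3 plan.py 0.4931 0.311 0.035 178.6 0 3
```

```text
t 5.4 pos [0.4892 0.3129 0.1105] yaw 178.96 tilt [-0.13 -0.48  0.  ] gap 0.68 F [-0.8  0.8 -1.4] j [ 0.47  0.21  1.47  0.    1.47 -1.08]
d [  3.9  -1.9 -75.5] dyaw -0.36
3 rows
[[[-0.1,-0.5,0.1],[-0.13,-0.06,2.52],0.0],[[0.0,0.0,0.1],[-0.13,-0.06,2.52],0.0],[[0.0,0.0,0.1],[-0.13,-0.06,2.52],0.0]]
```

Request:
jog_arm --moves '[[[-0.1, -0.5, 0.3], [-0.3, -0.15, 2.5], 0], [[0, 0, 0], [-0.1, -0.05, 2.5], 0], [[0, 0, 0], [0, 0, 1.6], 0], [[0, 0, 0], [0, 0, 0.5], 0], [[0, 0, 0], [0, 0, 0], 0]]'

```text
t: 5.9
ee_pos: [0.498, 0.3102, 0.044]
orientation: [0.006, 0.014, 1.0, 0.002]
contact_force: [0.5, 0.4, -1.7]
finger_gap: 0.08
```

```bash
python3 plan.py 0.4931 0.311 0.018 178.6 0 3
```

```text
t 5.9 pos [0.498  0.3102 0.044 ] yaw 178.43 tilt [0.25 0.64 0.  ] gap 0.68 F [ 0.5  0.4 -1.7] j [ 0.46  0.27  1.54 -0.    1.32 -1.08]
d [ -4.9   0.8 -26. ] dyaw 0.17
1 rows
[[[0.3,0.6,-0.2],[0.49,0.07,2.6],0.0]]
```

Request:
jog_arm --moves '[[[0.2, 0.5, 0], [0.3, 0.05, 1.0], 0], [[0, 0, 0], [0, 0, 0.8], 0], [[0, 0, 0], [0, 0, 0.5], 0], [[0, 0, 0], [0, 0, 0.3], 0], [[0, 0, 0], [0, 0, 0.1], 0]]'

```text
t: 6.4
ee_pos: [0.4977, 0.3119, 0.0194]
orientation: [0.004, 0.014, 1.0, 0.002]
contact_force: [0.1, 0.6, -1.2]
finger_gap: 0.085
```

```bash
python3 plan.py 0.4931 0.311 0.018 178.6 0 3
```

```text
t 6.4 pos [0.4977 0.3119 0.0194] yaw 178.4 tilt [ 0.24  0.49 -0.  ] gap 0.72 F [ 0.1  0.6 -1.2] j [ 0.46  0.3   1.56 -0.    1.27 -1.08]
d [-4.6 -0.9 -1.4] dyaw 0.2
1 rows
[[[0.2,0.5,-0.2],[0.46,-0.1,0.14],0.0]]
```

Request:
jog_arm --moves '[[[0, 0, 0], [0, 0, 0.15], 0], [[0, 0, 0], [0, 0, 0.1], 0], [[0, 0, 0], [0, 0, 0.1], 0]]'

```text
t: 6.7
ee_pos: [0.4979, 0.312, 0.0171]
orientation: [0.004, 0.014, 1.0, 0.002]
contact_force: [-3.7, -1.3, 6.1]
finger_gap: 0.082
```

Request:
jog_arm --moves '[[[0, 0, 0], [0, 0, 0], 2.2], [[0, 0, 0], [0, 0, 0], 2.2], [[0, 0, 0], [0, 0, 0], 2.2], [[0, 0, 0], [0, 0, -1], 2.2], [[0, 0, 0], [0, 0, -2], 2.2], [[0, 0, 0], [0, 0, -4], 2.2], [[0, 0, 0], [0, 0, -4], 2.2], [[0, 0, 0], [0, 0, -4], 2.2], [[0, 0, 0], [0, 0, -2], 3]]'

```text
t: 7.6
ee_pos: [0.4947, 0.3105, 0.1917]
orientation: [0.002, 0.014, 1.0, 0.001]
contact_force: [0.3, 0.6, 0.3]
finger_gap: 0.356
```

```bash
python3 wr.py 3 0.492 0.312;  python3 plan.py 0.621 -0.1509 0.17 119.9 3 4.8
```

```text
[0.409 0.313 0.335] 0.9958658854166667
z hist (array([   0,  151, 4403, 3314,  863,  113,  535,   66,  233,   72,  551,
        301,    0,    0,    0]), array([-0.01 , -0.005,  0.   ,  0.005,  0.01 ,  0.015,  0.02 ,  0.025,
        0.03 ,  0.035,  0.04 ,  0.045,  0.05 ,  0.055,  0.06 ,  0.065]))
web [0.4923 0.3126] -1.9 ('R', 859, np.int64(401), np.float64(0.07561594726397408))
0.044713325343993915
t 7.65 pos [0.4958 0.3111 0.195 ] yaw 178.41 tilt [0.24 0.48 0.  ] gap 3.03 F [1.7 0.6 2.8] j [ 0.46  0.17  1.35 -0.    1.61 -1.08]
d [ 125.2 -462.   -25. ] dyaw -58.51
10 rows
[[[0.2,0.5,5.9],[-1.38,-4.58,0.25],3.0],[[0.0,0.0,5.9],[-1.84,-4.42,0.25],3.0],[[0.0,0.0,5.9],[-2.28,-4.21,0.25],3.0],[[0.0,0.0,5.9],[-2.7,-3.95,0.25],3.0],[[0.0,0.0,5.9],[-3.09,-3.66,0.25],3.0],[[0.0,0.0,5.9],[-3.44,-3.32,0.25],3.0],[[0.0,0.0,5.9],[-3.76,-2.96,0.25],3.0],[[0.0,0.0,5.9],[-4.05,-2.56,0.25],3.0],[[0.0,0.0,5.9],[-4.29,-2.13,0.25],3.0],[[0.0,0.0,5.9],[-4.48,-1.68,0.25],3.0]]
```

View pics/w3.png

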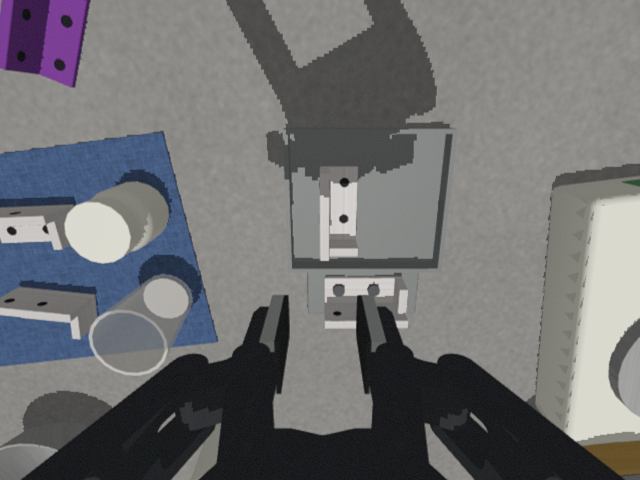

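B4 sits flat in the left tray, at pixel (338,210). The next one is B3.

Request:
jog_arm --moves '[[[0.2, 0.5, 5.9], [-1.38, -4.58, 0.25], 3], [[0, 0, 5.9], [-1.84, -4.42, 0.25], 3], [[0, 0, 5.9], [-2.28, -4.21, 0.25], 3], [[0, 0, 5.9], [-2.7, -3.95, 0.25], 3], [[0, 0, 5.9], [-3.09, -3.66, 0.25], 3], [[0, 0, 5.9], [-3.44, -3.32, 0.25], 3], [[0, 0, 5.9], [-3.76, -2.96, 0.25], 3], [[0, 0, 5.9], [-4.05, -2.56, 0.25], 3], [[0, 0, 5.0], [-4.0, -2.0, 0.25], 3], [[0, 0, 4.0], [-2.5, -1.0, 0], 3]]'

```text
t: 8.65
ee_pos: [0.6117, -0.1397, 0.175]
orientation: [0.003, 0.496, 0.868, 0.006]
contact_force: [-0.3, 0.3, -0.5]
finger_gap: 0.353
```

```bash
python3 plan.py 0.621 -0.1509 0.15 119.9 3 3
```

```text
t 8.65 pos [ 0.6117 -0.1397  0.175 ] yaw 120.55 tilt [ 0.74 -0.03 -0.  ] gap 3.01 F [-0.3  0.3 -0.5] j [-0.32  0.27  1.27  0.01  1.59 -0.85]
d [  9.3 -11.2 -25. ] dyaw -0.65
1 rows
[[[0.7,-0.0,0.6],[-1.43,0.23,2.5],3.0]]
```

Request:
jog_arm --moves '[[[0.7, 0, 0.6], [-0.7, 0.1, 1.5], 3], [[0, 0, 0], [0, 0, 1], 3], [[0, 0, 0], [0, 0, 0], 3]]'

```text
t: 8.95
ee_pos: [0.616, -0.1487, 0.1469]
orientation: [-0.001, 0.503, 0.864, -0.0]
contact_force: [0.3, 0.1, -0.3]
finger_gap: 0.352
```

```bash
python3 wr.py 4 0.623 -0.1544; python3 plan.py 0.621 -0.1509 0.06 119.9 3 3
```

```text
[ 0.574 -0.075  0.29 ] 0.996064453125
z hist (array([   0,   42, 8597, 2459,  145,   61,   67,   51,  431,   38, 1053,
         30,    0,    0,    0]), array([-0.01 , -0.005,  0.   ,  0.005,  0.01 ,  0.015,  0.02 ,  0.025,
        0.03 ,  0.035,  0.04 ,  0.045,  0.05 ,  0.055,  0.06 ,  0.065]))
web [ 0.6229 -0.1528] 119.9 ('R', 1095, np.int64(419), np.float64(0.07597866776294851))
0.04364986105835733
t 9.0 pos [ 0.6161 -0.1484  0.1473] yaw 119.66 tilt [-0.06 -0.1  -0.  ] gap 2.99 F [-0.2 -0.5  0. ] j [-0.33  0.3   1.28  0.    1.56 -0.84]
d [  4.9  -2.5 -87.3] dyaw 0.24
3 rows
[[[-0.1,-0.1,-0.1],[-0.15,0.1,2.91],3.0],[[0.0,0.0,-0.1],[-0.15,0.1,2.91],3.0],[[0.0,0.0,-0.1],[-0.15,0.1,2.91],3.0]]
```

Request:
jog_arm --moves '[[[0, 0, 0], [-0.2, 0.2, 2.8], 3], [[0, 0, 0], [-0.1, 0.1, 2.8], 3], [[0, 0, 0], [0, 0, 2.3], 3], [[0, 0, 0], [0, 0, 0], 3], [[0, 0, 0], [0, 0, 0], 3]]'

```text
t: 9.5
ee_pos: [0.6218, -0.141, 0.0705]
orientation: [0.002, 0.497, 0.868, 0.002]
contact_force: [-0.2, 0.1, 0.9]
finger_gap: 0.349
```

```bash
python3 plan.py 0.6211 -0.15 0.0165 119.9 3 1.4
```

```text
t 9.5 pos [ 0.6218 -0.141   0.0705] yaw 120.41 tilt [0.24 0.06 0.  ] gap 2.98 F [-0.2  0.1  0.9] j [-0.31  0.36  1.37  0.    1.41 -0.84]
d [ -0.7  -9.  -54. ] dyaw -0.51
4 rows
[[[0.2,0.1,0.1],[-0.18,-0.13,1.35],3.0],[[0.0,0.0,0.1],[-0.18,-0.13,1.35],3.0],[[0.0,0.0,0.1],[-0.18,-0.13,1.35],3.0],[[0.0,0.0,0.1],[-0.18,-0.13,1.35],3.0]]
```

Request:
jog_arm --moves '[[[0.2, 0, 0.4], [-0.7, -0.45, 1.0], 3], [[0, 0, 0], [0, 0, 1.0], 3], [[0, 0, 0], [0, 0, 0], 3]]'

```text
t: 9.8
ee_pos: [0.6237, -0.1493, 0.0535]
orientation: [0.004, 0.499, 0.867, 0.001]
contact_force: [-0.8, -0.7, 0.2]
finger_gap: 0.355
```

```bash
python3 plan.py 0.6211 -0.15 0.0165 119.9 3 1.4
```

```text
t 9.8 pos [ 0.6237 -0.1493  0.0535] yaw 120.11 tilt [0.28 0.35 0.  ] gap 3.03 F [-0.8 -0.7  0.2] j [-0.32  0.37  1.38 -0.    1.38 -0.85]
d [ -2.6  -0.7 -37. ] dyaw -0.21
3 rows
[[[0.3,0.3,0.1],[0.02,-0.09,1.23],3.0],[[0.0,0.0,0.1],[0.02,-0.09,1.23],3.0],[[0.0,0.0,0.1],[0.02,-0.09,1.23],3.0]]
```

Request:
jog_arm --moves '[[[0.3, 0.3, 0.1], [0, -0.25, 1.2], 3], [[0, 0, 0], [0, -0.05, 1.2], 3], [[0, 0, 0], [0, 0, 1.0], 3], [[0, 0, 0], [0, 0, 0.3], 3], [[0, 0, 0], [0, 0, 0], 3]]'

```text
t: 10.3
ee_pos: [0.6211, -0.1516, 0.0135]
orientation: [0.0, 0.5, 0.866, -0.0]
contact_force: [0.9, 0.2, -0.5]
finger_gap: 0.35
```

```bash
python3 plan.py 0.6211 -0.15 0.0165 119.9 3 1.4
```

```text
t 10.3 pos [ 0.6211 -0.1516  0.0135] yaw 119.95 tilt [-0.02  0.04  0.  ] gap 2.99 F [ 0.9  0.2 -0.5] j [-0.33  0.41  1.42 -0.    1.31 -0.85]
d [0.  1.6 3. ] dyaw -0.05
1 rows
[[[-0.0,0.0,0.1],[0.14,0.08,-0.3],3.0]]
```

Well aligned. I raise it 3 mm, close and lift.

Request:
jog_arm --moves '[[[0, 0, 0], [0.1, 0.1, -0.3], 3.0], [[0, 0, 0], [0, 0, 0], 0], [[0, 0, 0], [0, 0, 0], 0], [[0, 0, 0], [0, 0, 0], 0], [[0, 0, 0], [0, 0, 0], 0]]'

```text
t: 10.8
ee_pos: [0.622, -0.1501, 0.0176]
orientation: [0.001, 0.5, 0.866, -0.0]
contact_force: [0.2, 0.1, -1.7]
finger_gap: 0.085
```

Request:
jog_arm --moves '[[[0, 0, 0], [0, 0, -1.5], 0], [[0, 0, 0], [0, 0, -2.5], 0], [[0, 0, 0], [0, 0, -4], 0], [[0, 0, 0], [0, 0, -4], 0], [[0, 0, 0], [0, 0, -4], 0], [[0, 0, 0], [0, 0, -1], 0]]'

```text
t: 11.4
ee_pos: [0.6197, -0.1492, 0.1939]
orientation: [-0.003, 0.5, 0.866, -0.001]
contact_force: [0.9, -0.5, -0.5]
finger_gap: 0.079
```

```bash
python3 plan.py 0.483 0.3894 0.19 178.6 0 4.8
```

```text
t 11.4 pos [ 0.6197 -0.1492  0.1939] yaw 119.96 tilt [-0.23 -0.2   0.  ] gap 0.68 F [ 0.9 -0.5 -0.5] j [-0.32  0.3   1.2  -0.    1.65 -0.85]
d [-136.7  538.6   -3.9] dyaw 58.64
12 rows
[[[-0.2,-0.2,-4.9],[4.46,1.25,0.03],0.0],[[0.0,0.0,-4.9],[4.33,1.63,0.03],0.0],[[0.0,0.0,-4.9],[4.18,1.99,0.03],0.0],[[0.0,0.0,-4.9],[3.99,2.34,0.03],0.0],[[0.0,0.0,-4.9],[3.78,2.67,0.03],0.0],[[0.0,0.0,-4.9],[3.54,2.99,0.03],0.0],[[0.0,0.0,-4.9],[3.27,3.28,0.03],0.0],[[0.0,0.0,-4.9],[2.98,3.54,0.03],0.0],[[0.0,0.0,-4.9],[2.67,3.78,0.03],0.0],[[0.0,0.0,-4.9],[2.34,4.0,0.03],0.0]]
```

Request:
jog_arm --moves '[[[-0.2, -0.2, -4.9], [3.0, 0.8, 0], 0], [[0, 0, -4.9], [4.33, 1.63, 0], 0], [[0, 0, -4.9], [4.18, 1.99, 0], 0], [[0, 0, -4.9], [3.99, 2.34, 0], 0], [[0, 0, -4.9], [3.78, 2.67, 0], 0], [[0, 0, -4.9], [3.54, 2.99, 0], 0], [[0, 0, -4.9], [3.27, 3.28, 0], 0], [[0, 0, -4.9], [2.98, 3.54, 0], 0], [[0, 0, -4.9], [2.67, 3.78, 0], 0], [[0, 0, -4.9], [2.34, 4.0, 0], 0]]'

```text
t: 12.4
ee_pos: [0.4993, 0.2906, 0.1914]
orientation: [0.001, 0.086, 0.996, -0.003]
contact_force: [0.6, 0.7, -1.7]
finger_gap: 0.078
```

```bash
python3 plan.py 0.486 0.389 0.18 178.6 0 3
```

```text
t 12.4 pos [0.4993 0.2906 0.1914] yaw 170.18 tilt [-0.27  0.17 -0.  ] gap 0.67 F [ 0.6  0.7 -1.7] j [ 0.43  0.16  1.37 -0.01  1.61 -0.97]
d [-13.3  98.4 -11.4] dyaw 8.42
4 rows
[[[-0.3,0.2,-2.1],[0.75,2.37,0.28],0.0],[[0.0,0.0,-2.1],[0.66,2.39,0.28],0.0],[[0.0,0.0,-2.1],[0.57,2.42,0.28],0.0],[[0.0,0.0,-2.1],[0.48,2.44,0.28],0.0]]
```

Request:
jog_arm --moves '[[[-0.3, 0.2, -2.1], [0.4, 3.0, 0.3], 0], [[0, 0, -2.1], [0.3, 2.8, 0.3], 0], [[0, 0, -2.0], [0.2, 2.0, 1.0], 0], [[0, 0, -1.0], [0.1, 1.0, 2], 0], [[0, 0, 0], [0, 0, 2], 0], [[0, 0, 0], [0, 0, 1.5], 0], [[0, 0, 0], [0, 0, 0], 0]]'

```text
t: 13.1
ee_pos: [0.4927, 0.3896, 0.1134]
orientation: [-0.004, 0.013, 1.0, -0.0]
contact_force: [0.2, 0.4, -2.1]
finger_gap: 0.08
```

```bash
python3 plan.py 0.486 0.389 0.04 178.6 0 3
```

```text
t 13.1 pos [0.4927 0.3896 0.1134] yaw 178.49 tilt [-0.05 -0.43 -0.  ] gap 0.69 F [ 0.2  0.4 -2.1] j [ 0.58  0.31  1.34  0.    1.49 -0.97]
d [ -6.7  -0.6 -73.4] dyaw 0.11
3 rows
[[[-0.0,-0.4,-0.0],[0.22,-0.03,2.45],0.0],[[0.0,0.0,-0.0],[0.22,-0.03,2.45],0.0],[[0.0,0.0,-0.0],[0.22,-0.03,2.45],0.0]]
```

Request:
jog_arm --moves '[[[0, -0.4, -0.1], [0.4, 0, 2.5], 0], [[0, 0, 0], [0.4, 0, 2.5], 0], [[0, 0, 0], [0.1, 0, 1.5], 0], [[0, 0, 0], [0, 0, 0.5], 0], [[0, 0, 0], [0, 0, 0], 0]]'

```text
t: 13.6
ee_pos: [0.486, 0.3891, 0.0449]
orientation: [0.002, 0.014, 1.0, 0.001]
contact_force: [-0.5, 1.3, -1.4]
finger_gap: 0.079
```

```bash
python3 plan.py 0.486 0.389 0.0186 178.6 0 3
```

```text
t 13.6 pos [0.486  0.3891 0.0449] yaw 178.42 tilt [0.11 0.26 0.  ] gap 0.67 F [-0.5  1.3 -1.4] j [ 0.58  0.35  1.44 -0.    1.35 -0.96]
d [ -0.   -0.1 -26.3] dyaw 0.18
1 rows
[[[0.1,0.3,-0.2],[0.0,-0.01,2.63],0.0]]
```

Request:
jog_arm --moves '[[[0.1, 0.3, 0], [0, 0, 1.0], 0], [[0, 0, 0], [0, 0, 0.8], 0], [[0, 0, 0], [0, 0, 0.5], 0], [[0, 0, 0], [0, 0, 0.25], 0], [[0, 0, 0], [0, 0, 0.1], 0], [[0, 0, 0], [0, 0, 0.1], 0], [[0, 0, 0], [0, 0, 0.1], 0]]'

```text
t: 14.3
ee_pos: [0.4894, 0.3906, 0.0187]
orientation: [0.003, 0.014, 1.0, 0.002]
contact_force: [0.4, 0.6, -1.9]
finger_gap: 0.08
```

Request:
jog_arm --moves '[[[0, 0, 0], [0, 0, 0.1], 0], [[0, 0, 0], [0, 0, 0.1], 0]]'

```text
t: 14.5
ee_pos: [0.4896, 0.3907, 0.0179]
orientation: [0.003, 0.014, 1.0, 0.002]
contact_force: [-1.9, -0.8, 3.9]
finger_gap: 0.078
```

Contact made, so I release and rise.

Request:
jog_arm --moves '[[[0, 0, 0], [0, 0, 0], 2.2], [[0, 0, 0], [0, 0, 0], 2.2], [[0, 0, 0], [0, 0, 0], 2.2], [[0, 0, 0], [0, 0, -1], 2.2], [[0, 0, 0], [0, 0, -2], 2.2], [[0, 0, 0], [0, 0, -4], 2.2], [[0, 0, 0], [0, 0, -4], 2.2], [[0, 0, 0], [0, 0, -4], 2.2], [[0, 0, 0], [0, 0, -2], 3]]'

```text
t: 15.4
ee_pos: [0.487, 0.3889, 0.1926]
orientation: [0.001, 0.014, 1.0, 0.001]
contact_force: [-0.1, 0.3, 0.9]
finger_gap: 0.35
```

```bash
python3 wr.py 5 0.486 0.389;  python3 plan.py 0.4896 0.0437 0.17 91.3 3 4.8
```

```text
[0.402 0.391 0.336] 0.9961263020833333
z hist (array([   0,  160, 4204, 3477,  899,   90,  495,   36,  222,  119,  571,
        270,    0,    0,    0]), array([-0.01 , -0.005,  0.   ,  0.005,  0.01 ,  0.015,  0.02 ,  0.025,
        0.03 ,  0.035,  0.04 ,  0.045,  0.05 ,  0.055,  0.06 ,  0.065]))
web [0.4922 0.3909] 178.1 ('R', 849, np.int64(377), np.float64(0.07599136402143633))
0.044642031883996125
t 15.45 pos [0.4881 0.3897 0.1959] yaw 178.38 tilt [ 0.28  0.34 -0.  ] gap 3.03 F [1.8 0.9 2.6] j [ 0.58  0.26  1.25  0.    1.63 -0.96]
d [   1.5 -346.   -25.9] dyaw -87.08
11 rows
[[[0.3,0.3,7.9],[-0.1,-3.14,0.24],3.0],[[0.0,0.0,7.9],[-0.53,-3.1,0.24],3.0],[[0.0,0.0,7.9],[-0.96,-3.0,0.24],3.0],[[0.0,0.0,7.9],[-1.36,-2.84,0.24],3.0],[[0.0,0.0,7.9],[-1.74,-2.62,0.24],3.0],[[0.0,0.0,7.9],[-2.08,-2.36,0.24],3.0],[[0.0,0.0,7.9],[-2.39,-2.05,0.24],3.0],[[0.0,0.0,7.9],[-2.65,-1.7,0.24],3.0],[[0.0,0.0,7.9],[-2.85,-1.32,0.24],3.0],[[0.0,0.0,7.9],[-3.01,-0.91,0.24],3.0]]
```

View pics/w5.png

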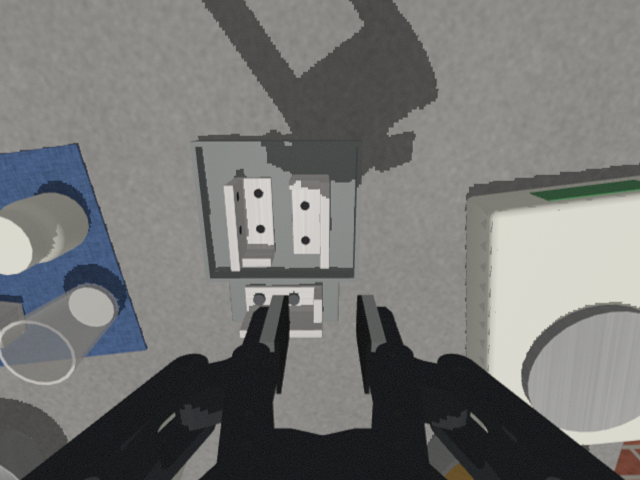

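Both RH brackets stand side by side, at pixels (252,220) and (312,225). The next one is B2.

Request:
jog_arm --moves '[[[0.3, 0.3, 8.4], [-0.1, -3.5, 0.2], 3], [[0, 0, 8.4], [-0.6, -3.5, 0.2], 3], [[0, 0, 8.4], [-1.1, -3.3, 0.2], 3], [[0, 0, 8.4], [-1.5, -3.1, 0.2], 3], [[0, 0, 8.4], [-1.9, -2.9, 0.2], 3], [[0, 0, 8.4], [-2.3, -2.6, 0.2], 3], [[0, 0, 8.4], [-2.6, -2.2, 0.2], 3], [[0, 0, 8.4], [-2.9, -1.8, 0.2], 3], [[0, 0, 8.4], [-3.1, -1.4, 0.2], 3], [[0, 0, 8.0], [-3.2, -0.9, 0.2], 3]]'

```text
t: 16.45
ee_pos: [0.4726, 0.0384, 0.1784]
orientation: [0.002, 0.69, 0.724, 0.006]
contact_force: [0.5, 0.2, -0.0]
finger_gap: 0.352
```

```bash
python3 plan.py 0.4896 0.0437 0.15 91.3 3 3
```

```text
t 16.45 pos [0.4726 0.0384 0.1784] yaw 92.77 tilt [ 0.7 -0.3 -0. ] gap 3.01 F [ 0.5  0.2 -0. ] j [-0.04 -0.08  1.64  0.01  1.57 -0.09]
d [ 17.    5.3 -28.4] dyaw -1.47
2 rows
[[[0.7,-0.3,0.7],[0.23,0.86,1.42],3.0],[[0.0,0.0,0.7],[0.24,0.86,1.42],3.0]]
```

Request:
jog_arm --moves '[[[0.7, -0.3, 0.7], [0.6, 0.9, 1.4], 3], [[0, 0, 0.3], [0.4, 0.6, 1.0], 3], [[0, 0, 0], [0, 0, 0], 3], [[0, 0, 0], [0, 0, 0], 3]]'

```text
t: 16.85
ee_pos: [0.487, 0.0447, 0.1542]
orientation: [0.001, 0.7, 0.715, -0.001]
contact_force: [0.6, -0.5, 0.1]
finger_gap: 0.351
```

```bash
python3 wr.py 6 0.489 0.039; python3 plan.py 0.4896 0.0437 0.06 91.3 3 3
```

```text
[0.484 0.129 0.297] 0.9959635416666667
z hist (array([   0,    0, 8425, 2478,  141,   58,   60,   49,  402,   26,  998,
         42,    0,    0,    0]), array([-0.01 , -0.005,  0.   ,  0.005,  0.01 ,  0.015,  0.02 ,  0.025,
        0.03 ,  0.035,  0.04 ,  0.045,  0.05 ,  0.055,  0.06 ,  0.065]))
web [0.4885 0.0406] 90.6 ('L', 1048, np.int64(387), np.float64(0.07608659717647992))
0.04373924542430713
t 16.9 pos [0.487  0.0448 0.1542] yaw 91.21 tilt [ 0.03  0.11 -0.  ] gap 3.01 F [-0.1  1.2 -0.4] j [-0.02 -0.02  1.64 -0.    1.53 -0.04]
d [  2.6  -1.1 -94.2] dyaw 0.09
4 rows
[[[0.0,0.1,-0.0],[-0.03,0.07,2.35],3.0],[[0.0,0.0,-0.0],[-0.03,0.07,2.35],3.0],[[0.0,0.0,-0.0],[-0.03,0.07,2.35],3.0],[[0.0,0.0,-0.0],[-0.03,0.07,2.35],3.0]]
```

Request:
jog_arm --moves '[[[0, 0.1, 0.4], [-0.1, 0.15, 2.5], 3], [[0, 0, 0], [-0.1, 0, 2.5], 3], [[0, 0, 0], [-0.1, 0, 2.5], 3], [[0, 0, 0], [0, 0, 1.8], 3], [[0, 0, 0], [0, 0, 0], 3], [[0, 0, 0], [0, 0, 0], 3]]'

```text
t: 17.5
ee_pos: [0.4914, 0.0452, 0.0637]
orientation: [0.004, 0.699, 0.715, 0.003]
contact_force: [-0.2, -0.1, -0.4]
finger_gap: 0.353
```

```bash
python3 plan.py 0.4887 0.0444 0.0165 90.7 3 1.4
```

```text
t 17.5 pos [0.4914 0.0452 0.0637] yaw 91.32 tilt [ 0.59  0.03 -0.  ] gap 3.02 F [-0.2 -0.1 -0.4] j [-0.02  0.05  1.75 -0.    1.33 -0.05]
d [ -2.7  -0.8 -47.2] dyaw -0.62
4 rows
[[[0.6,0.0,0.2],[-0.02,-0.07,1.18],3.0],[[0.0,0.0,0.2],[-0.02,-0.07,1.18],3.0],[[0.0,0.0,0.2],[-0.02,-0.07,1.18],3.0],[[0.0,0.0,0.2],[-0.02,-0.07,1.18],3.0]]
```

Request:
jog_arm --moves '[[[0.6, 0, 0.5], [0, -0.25, 1.3], 3], [[0, 0, 0], [0, -0.1, 1.3], 3], [[0, 0, 0], [0, 0, 1.1], 3], [[0, 0, 0], [0, 0, 0.8], 3], [[0, 0, 0], [0, 0, 0.2], 3], [[0, 0, 0], [0, 0, 0], 3]]'

```text
t: 18.1
ee_pos: [0.4899, 0.0455, 0.016]
orientation: [0.002, 0.702, 0.712, 0.001]
contact_force: [0.8, 0.0, -0.2]
finger_gap: 0.35
```

```bash
python3 plan.py 0.4887 0.0444 0.0165 90.7 3 1.4
```

```text
t 18.1 pos [0.4899 0.0455 0.016 ] yaw 90.85 tilt [ 0.27  0.05 -0.  ] gap 2.99 F [ 0.8  0.  -0.2] j [-0.02  0.11  1.8  -0.    1.23 -0.04]
d [-1.2 -1.1  0.5] dyaw -0.15
1 rows
[[[0.3,0.0,0.2],[-0.11,-0.12,-0.05],3.0]]
```

Request:
jog_arm --moves '[[[0, 0, 0], [-0.1, -0.1, 0], 3.0], [[0, 0, 0], [0, 0, 0], 0], [[0, 0, 0], [0, 0, 0], 0], [[0, 0, 0], [0, 0, 0], 0], [[0, 0, 0], [0, 0, 0], 0]]'

```text
t: 18.6
ee_pos: [0.4898, 0.0443, 0.0172]
orientation: [0.003, 0.702, 0.712, 0.002]
contact_force: [1.0, -0.9, -0.9]
finger_gap: 0.082
```

Request:
jog_arm --moves '[[[0, 0, 0], [0, 0, -1.5], 0], [[0, 0, 0], [0, 0, -2.5], 0], [[0, 0, 0], [0, 0, -4], 0], [[0, 0, 0], [0, 0, -4], 0], [[0, 0, 0], [0, 0, -4], 0], [[0, 0, 0], [0, 0, -1], 0]]'

```text
t: 19.2
ee_pos: [0.4853, 0.0445, 0.1883]
orientation: [-0.001, 0.702, 0.712, -0.002]
contact_force: [0.4, -0.2, -0.4]
finger_gap: 0.084
```

```bash
python3 - <<'E'
import numpy as np
t=np.array([.4957,-.3561]);a=np.radians(-8.41);Rm=np.array([[np.cos(a),-np.sin(a)],[np.sin(a),np.cos(a)]])
for q in ([.004,-.025],[.004,.037]): print((t+Rm@q).round(4))
E
python3 plan.py 0.4960 -0.3814 0.19 -8.4 0 4.8
```

```text
[ 0.496  -0.3814]
[ 0.5051 -0.3201]
t 19.2 pos [0.4853 0.0445 0.1883] yaw 90.84 tilt [-0.27  0.03  0.  ] gap 0.72 F [ 0.4 -0.2 -0.4] j [-0.02 -0.04  1.58 -0.    1.6  -0.04]
d [  10.7 -425.9    1.7] dyaw -99.24
12 rows
[[[-0.3,0.0,8.3],[-3.55,0.04,-0.01],0.0],[[0.0,0.0,8.3],[-3.51,0.55,-0.01],0.0],[[0.0,0.0,8.3],[-3.39,1.05,-0.01],0.0],[[0.0,0.0,8.3],[-3.21,1.52,-0.01],0.0],[[0.0,0.0,8.3],[-2.95,1.97,-0.01],0.0],[[0.0,0.0,8.3],[-2.64,2.37,-0.01],0.0],[[0.0,0.0,8.3],[-2.27,2.73,-0.01],0.0],[[0.0,0.0,8.3],[-1.86,3.03,-0.01],0.0],[[0.0,0.0,8.3],[-1.4,3.26,-0.01],0.0],[[0.0,0.0,8.3],[-0.92,3.43,-0.01],0.0]]
```

Request:
jog_arm --moves '[[[-0.3, 0, 8.3], [-2.5, 0, 0], 0], [[0, 0, 8.3], [-3.51, 0.55, 0], 0], [[0, 0, 8.3], [-3.39, 1.05, 0], 0], [[0, 0, 8.3], [-3.21, 1.52, 0], 0], [[0, 0, 8.3], [-2.95, 1.97, 0], 0], [[0, 0, 8.3], [-2.64, 2.37, 0], 0], [[0, 0, 8.3], [-2.27, 2.73, 0], 0], [[0, 0, 8.3], [-1.86, 3.03, 0], 0], [[0, 0, 8.3], [-1.4, 3.26, 0], 0], [[0, 0, 8.3], [-0.92, 3.43, 0], 0]]'

```text
t: 20.2
ee_pos: [0.4831, -0.3059, 0.1778]
orientation: [-0.005, 0.999, 0.046, -0.003]
contact_force: [0.5, -0.1, -0.7]
finger_gap: 0.078
```

```bash
python3 plan.py 0.4960 -0.3814 0.17 -8.4 0 3
```

```text
t 20.2 pos [ 0.4831 -0.3059  0.1778] yaw 5.33 tilt [-0.56  0.35 -0.  ] gap 0.67 F [ 0.5 -0.1 -0.7] j [-0.67  0.16  1.4   0.    1.6   0.81]
d [ 12.9 -75.5  -7.8] dyaw -13.73
3 rows
[[[-0.6,0.3,4.6],[0.2,2.54,0.26],0.0],[[0.0,0.0,4.6],[0.4,2.52,0.26],0.0],[[0.0,0.0,4.6],[0.6,2.48,0.26],0.0]]
```

Request:
jog_arm --moves '[[[-0.6, 0.3, 4.6], [0.3, 3.0, 0], 0], [[0, 0, 4.6], [0.4, 2.5, 0.5], 0], [[0, 0, 3.0], [0.5, 1.2, 1.0], 0], [[0, 0, 0.5], [0, 0.3, 2], 0], [[0, 0, 0], [0, 0, 2], 0], [[0, 0, 0], [0, 0, 0.5], 0], [[0, 0, 0], [0, 0, 0], 0]]'

```text
t: 20.9
ee_pos: [0.4914, -0.3826, 0.1028]
orientation: [-0.004, 0.997, -0.075, -0.007]
contact_force: [-0.6, 0.4, -1.2]
finger_gap: 0.083
```

```bash
python3 wr.py 7; python3 trayfit.py .4957 -.3561 -8.41; python3 plan.py 0.4960 -0.3814 0.04 -8.4 0 3
```

```text
[ 0.576 -0.396  0.245] 0.995986328125
floor z 0.004907437878507767
[ 0.4955 -0.3557] -8.22 0.0011796149598549438 4766
t 20.95 pos [ 0.4914 -0.3825  0.103 ] yaw -8.56 tilt [-0.34  0.85  0.  ] gap 0.68 F [ 0.4 -0.6 -1.5] j [-0.75  0.31  1.36 -0.    1.48  0.97]
d [  4.6   1.1 -63. ] dyaw 0.16
3 rows
[[[-0.3,0.8,-0.1],[0.15,-0.06,2.1],0.0],[[0.0,0.0,-0.1],[0.15,-0.06,2.1],0.0],[[0.0,0.0,-0.1],[0.15,-0.06,2.1],0.0]]
```

View pics/w7.png

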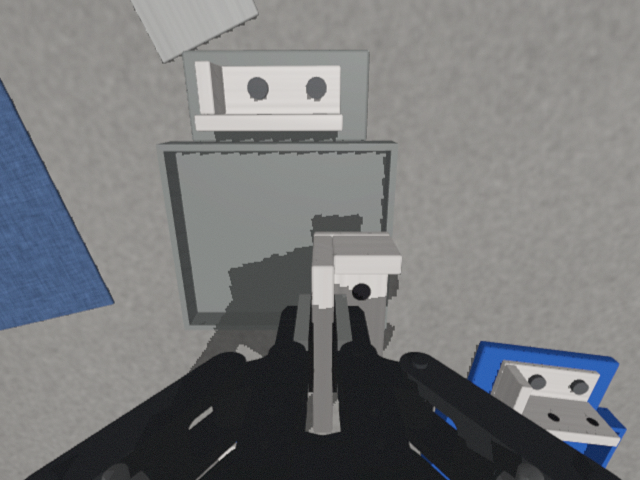

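The held bracket (web at column ~322) is over its own part of the LH tray, and the tray refit agrees.

Request:
jog_arm --moves '[[[-0.3, 0.8, 0], [0.15, -0.05, 2.3], 0], [[0, 0, 0], [0.1, -0.05, 2.0], 0], [[0, 0, 0], [0, 0, 1.2], 0], [[0, 0, 0], [0, 0, 0.3], 0], [[0, 0, 0], [0, 0, 0], 0]]'

```text
t: 21.45
ee_pos: [0.497, -0.3831, 0.0495]
orientation: [0.003, 0.997, -0.074, 0.004]
contact_force: [-0.0, -0.2, -0.8]
finger_gap: 0.08
```

```bash
python3 plan.py 0.4958 -0.381 0.0182 -8.3 0 3
```

```text
t 21.45 pos [ 0.497  -0.3831  0.0495] yaw -8.46 tilt [ 0.3  -0.47  0.  ] gap 0.69 F [-0.  -0.2 -0.8] j [-0.75  0.35  1.43  0.    1.36  0.97]
d [ -1.2   2.1 -31.3] dyaw 0.16
2 rows
[[[0.3,-0.5,-0.1],[-0.08,-0.1,1.56],0.0],[[0.0,0.0,-0.1],[-0.08,-0.1,1.56],0.0]]
```

Request:
jog_arm --moves '[[[0.3, -0.5, 0], [-0.15, -0.2, 1.0], 0], [[0, 0, 0], [0, 0, 0.9], 0], [[0, 0, 0], [0, 0, 0.6], 0], [[0, 0, 0], [0, 0, 0.4], 0], [[0, 0, 0], [0, 0, 0.2], 0], [[0, 0, 0], [0, 0, 0.1], 0], [[0, 0, 0], [0, 0, 0.1], 0]]'

```text
t: 22.15
ee_pos: [0.4975, -0.3823, 0.0177]
orientation: [0.001, 0.997, -0.074, 0.002]
contact_force: [-0.3, 1.5, 5.8]
finger_gap: 0.082
```

Contact at 5.8 N, so I release and rise.

Request:
jog_arm --moves '[[[0, 0, 0], [0, 0, 0], 2.2], [[0, 0, 0], [0, 0, 0], 2.2], [[0, 0, 0], [0, 0, 0], 2.2], [[0, 0, 0], [0, 0, -1], 2.2], [[0, 0, 0], [0, 0, -2], 2.2], [[0, 0, 0], [0, 0, -4], 2.2], [[0, 0, 0], [0, 0, -4], 2.2], [[0, 0, 0], [0, 0, -4], 2.2], [[0, 0, 0], [0, 0, -2], 3]]'

```text
t: 23.05
ee_pos: [0.4956, -0.3807, 0.1935]
orientation: [0.0, 0.997, -0.074, -0.0]
contact_force: [0.2, -0.5, 0.9]
finger_gap: 0.35
```

```bash
python3 wr.py 8 0.492 -0.382;  python3 plan.py 0.5772 0.0407 0.17 81.1 3 4.8
```

```text
[ 0.578 -0.393  0.337] 0.9959700520833333
z hist (array([   0,   19, 3729, 4019,  956,   81,  383,   33,  212,  133,  444,
        355,    0,    0,    0]), array([-0.01 , -0.005,  0.   ,  0.005,  0.01 ,  0.015,  0.02 ,  0.025,
        0.03 ,  0.035,  0.04 ,  0.045,  0.05 ,  0.055,  0.06 ,  0.065]))
web [ 0.4925 -0.3816] -8.6 ('L', 801, np.int64(309), np.float64(0.0761596900704268))
0.044896297673909846
t 23.1 pos [ 0.4966 -0.3815  0.1969] yaw -8.46 tilt [ 0.18 -0.22  0.  ] gap 2.99 F [ 0.3 -0.1  2.4] j [-0.75  0.26  1.24 -0.    1.64  0.97]
d [ 80.6 422.2 -26.9] dyaw 89.56
11 rows
[[[0.2,-0.2,-8.1],[0.16,-3.9,0.24],3.0],[[0.0,0.0,-8.1],[0.71,-3.84,0.24],3.0],[[0.0,0.0,-8.1],[1.25,-3.7,0.24],3.0],[[0.0,0.0,-8.1],[1.76,-3.49,0.24],3.0],[[0.0,0.0,-8.1],[2.24,-3.2,0.24],3.0],[[0.0,0.0,-8.1],[2.67,-2.86,0.24],3.0],[[0.0,0.0,-8.1],[3.05,-2.45,0.24],3.0],[[0.0,0.0,-8.1],[3.36,-1.99,0.24],3.0],[[0.0,0.0,-8.1],[3.61,-1.5,0.24],3.0],[[0.0,0.0,-8.1],[3.79,-0.97,0.24],3.0]]
```

View pics/w8.png

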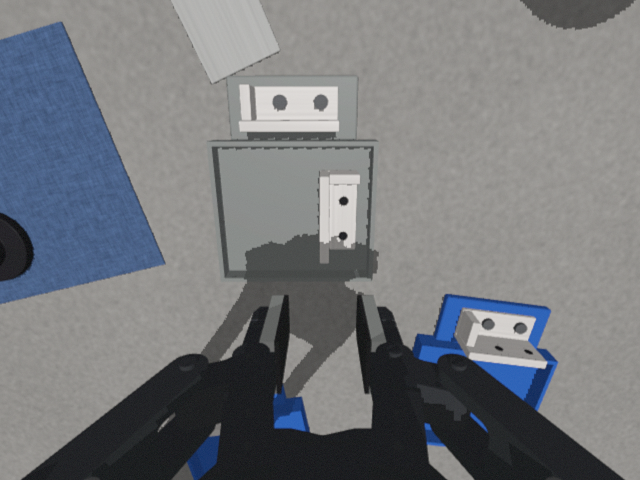

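B2 is placed at pixel (340,215), with the left half of the tray free. Now the last one, B1.

Request:
jog_arm --moves '[[[0.2, -0.2, -8.3], [0.16, -4.0, 0.24], 3], [[0, 0, -8.3], [0.71, -4.0, 0.24], 3], [[0, 0, -8.3], [1.25, -3.8, 0.24], 3], [[0, 0, -8.3], [1.76, -3.6, 0.24], 3], [[0, 0, -8.3], [2.24, -3.3, 0.24], 3], [[0, 0, -8.3], [2.67, -2.9, 0.24], 3], [[0, 0, -8.3], [3.05, -2.5, 0.24], 3], [[0, 0, -8.3], [3.36, -2.0, 0.24], 3], [[0, 0, -8.3], [3.61, -1.5, 0.24], 3], [[0, 0, -8.0], [3.7, -0.9, 0.24], 3]]'

```text
t: 24.1
ee_pos: [0.558, 0.0169, 0.1763]
orientation: [0.007, 0.784, 0.621, 0.002]
contact_force: [-0.7, -0.6, 0.4]
finger_gap: 0.356
```

```bash
python3 plan.py 0.5769 0.0407 0.15 81.1 3 3
```

```text
t 24.1 pos [0.558  0.0169 0.1763] yaw 76.77 tilt [ 0.78  0.33 -0.  ] gap 3.04 F [-0.7 -0.6  0.4] j [-0.07  0.11  1.45 -0.01  1.56  0.16]
d [ 18.9  23.8 -26.3] dyaw 4.33
2 rows
[[[0.8,0.3,-2.2],[1.37,0.65,1.32],3.0],[[0.0,0.0,-2.2],[1.35,0.7,1.32],3.0]]
```

Request:
jog_arm --moves '[[[0.8, 0.3, -2.2], [1.0, 0.9, 1.3], 3], [[0, 0, -1.5], [0.6, 0.7, 1.0], 3], [[0, 0, 0], [0, 0, 0], 3], [[0, 0, 0], [0, 0, 0], 3]]'

```text
t: 24.5
ee_pos: [0.5772, 0.0349, 0.1528]
orientation: [-0.001, 0.76, 0.65, -0.0]
contact_force: [0.2, 0.1, -0.2]
finger_gap: 0.349
```

```bash
python3 wr.py 9 0.5768 0.037; python3 plan.py 0.5769 0.0407 0.06 81.1 3 3
```

```text
[0.589 0.118 0.296] 0.9958756510416666
z hist (array([   0,    0, 8641, 2620,  153,   42,   45,   50,  432,   36, 1054,
         28,    0,    0,    0]), array([-0.01 , -0.005,  0.   ,  0.005,  0.01 ,  0.015,  0.02 ,  0.025,
        0.03 ,  0.035,  0.04 ,  0.045,  0.05 ,  0.055,  0.06 ,  0.065]))
web [0.5767 0.0385] 82.0 ('L', 1094, np.int64(400), np.float64(0.07602571696164237))
0.04376258659940707
t 24.55 pos [0.577  0.0347 0.1527] yaw 81.13 tilt [-0.06 -0.04 -0.  ] gap 3.05 F [-0.8 -0.3 -0.8] j [-0.04  0.18  1.43  0.    1.54  0.12]
d [ -0.1   6.  -92.7] dyaw -0.03
4 rows
[[[-0.1,-0.0,0.0],[0.15,-0.03,2.32],3.0],[[0.0,0.0,0.0],[0.15,-0.03,2.32],3.0],[[0.0,0.0,0.0],[0.15,-0.03,2.32],3.0],[[0.0,0.0,0.0],[0.15,-0.03,2.32],3.0]]
```

Request:
jog_arm --moves '[[[0, 0, -0.5], [0.6, -0.1, 2.5], 3], [[0, 0, 0], [0.1, -0.1, 2.5], 3], [[0, 0, 0], [0, -0.1, 2.5], 3], [[0, 0, 0], [0, 0, 1.5], 3], [[0, 0, 0], [0, 0, 0], 3], [[0, 0, 0], [0, 0, 0], 3]]'

```text
t: 25.15
ee_pos: [0.577, 0.0355, 0.0659]
orientation: [0.003, 0.761, 0.649, 0.003]
contact_force: [-0.5, -0.4, 1.9]
finger_gap: 0.353
```

```bash
python3 plan.py 0.5772 0.0424 0.0165 81.8 3 1.4
```

```text
t 25.15 pos [0.577  0.0355 0.0659] yaw 80.95 tilt [ 0.5 -0.   0. ] gap 3.01 F [-0.5 -0.4  1.9] j [-0.04  0.23  1.54 -0.    1.36  0.12]
d [  0.2   6.9 -49.4] dyaw 0.85
4 rows
[[[0.5,-0.0,-0.2],[0.17,-0.02,1.24],3.0],[[0.0,0.0,-0.2],[0.17,-0.02,1.24],3.0],[[0.0,0.0,-0.2],[0.17,-0.02,1.24],3.0],[[0.0,0.0,-0.2],[0.17,-0.02,1.24],3.0]]
```

Request:
jog_arm --moves '[[[0.5, 0, -0.8], [0.7, 0, 1.0], 3], [[0, 0, -0.3], [0.5, 0, 1.0], 3], [[0, 0, 0], [0, 0, 0], 3]]'

```text
t: 25.45
ee_pos: [0.5812, 0.0473, 0.0481]
orientation: [0.002, 0.755, 0.656, 0.002]
contact_force: [0.4, 0.5, -0.2]
finger_gap: 0.348
```

```bash
python3 plan.py 0.5772 0.0424 0.0165 81.8 3 1.4
```

```text
t 25.45 pos [0.5812 0.0473 0.0481] yaw 82.03 tilt [ 0.31 -0.05 -0.  ] gap 2.97 F [ 0.4  0.5 -0.2] j [-0.02  0.26  1.54  0.    1.33  0.12]
d [ -4.   -4.9 -31.6] dyaw -0.23
3 rows
[[[0.3,-0.1,0.1],[-0.18,-0.11,1.05],3.0],[[0.0,0.0,0.1],[-0.18,-0.11,1.05],3.0],[[0.0,0.0,0.1],[-0.18,-0.11,1.05],3.0]]
```

Request:
jog_arm --moves '[[[0.3, 0, 0.2], [-0.4, -0.35, 0.9], 3], [[0, 0, 0], [0, 0, 1.0], 3], [[0, 0, 0], [0, 0, 0.8], 3], [[0, 0, 0], [0, 0, 0.3], 3], [[0, 0, 0], [0, 0, 0], 3]]'

```text
t: 25.95
ee_pos: [0.5769, 0.0439, 0.0154]
orientation: [-0.0, 0.756, 0.655, 0.0]
contact_force: [-0.9, 0.5, 0.1]
finger_gap: 0.351
```

```bash
python3 plan.py 0.5772 0.0424 0.0165 81.8 3 1.4
```

```text
t 25.95 pos [0.5769 0.0439 0.0154] yaw 81.86 tilt [-0.03 -0.03  0.  ] gap 3.0 F [-0.9  0.5  0.1] j [-0.02  0.29  1.58  0.    1.27  0.12]
d [ 0.3 -1.5  1.1] dyaw -0.06
1 rows
[[[-0.0,-0.0,0.1],[-0.15,0.05,-0.11],3.0]]
```

Request:
jog_arm --moves '[[[0, 0, 0], [-0.1, 0, -0.1], 3.0], [[0, 0, 0], [0, 0, 0], 0], [[0, 0, 0], [0, 0, 0], 0], [[0, 0, 0], [0, 0, 0], 0], [[0, 0, 0], [0, 0, 0], 0]]'

```text
t: 26.45
ee_pos: [0.5772, 0.0427, 0.0171]
orientation: [0.0, 0.756, 0.655, 0.0]
contact_force: [-0.2, 0.5, -1.4]
finger_gap: 0.084
```

Request:
jog_arm --moves '[[[0, 0, 0], [0, 0, -1.5], 0], [[0, 0, 0], [0, 0, -2.5], 0], [[0, 0, 0], [0, 0, -4], 0], [[0, 0, 0], [0, 0, -4], 0], [[0, 0, 0], [0, 0, -4], 0], [[0, 0, 0], [0, 0, -1], 0]]'

```text
t: 27.05
ee_pos: [0.5749, 0.0428, 0.1946]
orientation: [-0.002, 0.755, 0.655, -0.002]
contact_force: [0.8, 0.5, -0.5]
finger_gap: 0.083
```

```bash
python3 plan.py 0.5051 -0.3201 0.19 -8.3 0 4.8
```

```text
t 27.05 pos [0.5749 0.0428 0.1946] yaw 81.86 tilt [-0.28 -0.01 -0.  ] gap 0.71 F [ 0.8  0.5 -0.5] j [-0.02  0.16  1.36  0.    1.62  0.12]
d [ -69.8 -362.9   -4.6] dyaw -90.16
11 rows
[[[-0.3,-0.0,8.2],[-3.36,-0.16,0.04],0.0],[[0.0,0.0,8.2],[-3.34,0.32,0.04],0.0],[[0.0,0.0,8.2],[-3.27,0.79,0.04],0.0],[[0.0,0.0,8.2],[-3.12,1.25,0.04],0.0],[[0.0,0.0,8.2],[-2.91,1.68,0.04],0.0],[[0.0,0.0,8.2],[-2.64,2.08,0.04],0.0],[[0.0,0.0,8.2],[-2.32,2.43,0.04],0.0],[[0.0,0.0,8.2],[-1.95,2.74,0.04],0.0],[[0.0,0.0,8.2],[-1.53,2.99,0.04],0.0],[[0.0,0.0,8.2],[-1.09,3.18,0.04],0.0]]
```

Request:
jog_arm --moves '[[[-0.3, 0, 8.2], [-2.3, -0.1, 0], 0], [[0, 0, 8.2], [-3.34, 0.32, 0], 0], [[0, 0, 8.2], [-3.27, 0.79, 0], 0], [[0, 0, 8.2], [-3.12, 1.25, 0], 0], [[0, 0, 8.2], [-2.91, 1.68, 0], 0], [[0, 0, 8.2], [-2.64, 2.08, 0], 0], [[0, 0, 8.2], [-2.32, 2.43, 0], 0], [[0, 0, 8.2], [-1.95, 2.74, 0], 0], [[0, 0, 8.2], [-1.53, 2.99, 0], 0], [[0, 0, 8.2], [-1.09, 3.0, 0], 0]]'

```text
t: 28.05
ee_pos: [0.5032, -0.2788, 0.1963]
orientation: [-0.002, 1.0, -0.025, 0.002]
contact_force: [0.0, 0.1, -0.9]
finger_gap: 0.077
```

```bash
python3 plan.py 0.5051 -0.3201 0.17 -8.3 0 3
```

```text
t 28.05 pos [ 0.5032 -0.2788  0.1963] yaw -2.91 tilt [-0.23 -0.25  0.  ] gap 0.65 F [ 0.   0.1 -0.9] j [-0.61  0.15  1.37  0.01  1.62  1.01]
d [  1.9 -41.3 -26.3] dyaw -5.39
2 rows
[[[-0.2,-0.3,2.7],[0.2,2.06,1.31],0.0],[[0.0,0.0,2.7],[0.3,2.05,1.31],0.0]]
```

Request:
jog_arm --moves '[[[-0.2, -0.3, 2.7], [0.2, 1.8, 1.0], 0], [[0, 0, 1.5], [0.2, 1.0, 2], 0], [[0, 0, 0], [0, 0.3, 2.5], 0], [[0, 0, 0], [0, 0, 2.5], 0], [[0, 0, 0], [0, 0, 1], 0], [[0, 0, 0], [0, 0, 0], 0]]'

```text
t: 28.65
ee_pos: [0.5033, -0.3136, 0.0987]
orientation: [-0.002, 0.998, -0.065, -0.003]
contact_force: [-0.0, -0.8, -1.3]
finger_gap: 0.082
```

```bash
python3 plan.py 0.5051 -0.3201 0.04 -8.3 0 3
```

```text
t 28.65 pos [ 0.5033 -0.3136  0.0987] yaw -7.41 tilt [-0.19  0.3   0.  ] gap 0.7 F [-0.  -0.8 -1.3] j [-0.65  0.25  1.45  0.    1.45  1.05]
d [  1.8  -6.5 -58.7] dyaw -0.89
2 rows
[[[-0.2,0.3,0.4],[0.13,0.31,2.94],0.0],[[0.0,0.0,0.4],[0.13,0.31,2.94],0.0]]
```

Request:
jog_arm --moves '[[[-0.2, 0.3, 0.8], [0.1, 0.6, 2.0], 0], [[0, 0, 0], [0, 0.1, 2.0], 0], [[0, 0, 0], [0, 0, 1.2], 0], [[0, 0, 0], [0, 0, 0.3], 0], [[0, 0, 0], [0, 0, 0], 0]]'

```text
t: 29.15
ee_pos: [0.5072, -0.3205, 0.0468]
orientation: [0.002, 0.998, -0.069, 0.003]
contact_force: [-0.3, -0.3, -0.4]
finger_gap: 0.083
```

```bash
python3 plan.py 0.5051 -0.3201 0.0182 -8.3 0 3
```

```text
t 29.15 pos [ 0.5072 -0.3205  0.0468] yaw -7.94 tilt [ 0.18 -0.39  0.  ] gap 0.71 F [-0.3 -0.3 -0.4] j [-0.66  0.29  1.5   0.    1.34  1.05]
d [ -2.1   0.4 -28.6] dyaw -0.36
1 rows
[[[0.2,-0.4,0.4],[-0.22,-0.01,2.86],0.0]]
```

Request:
jog_arm --moves '[[[0.2, -0.4, 0.3], [-0.2, 0, 1.0], 0], [[0, 0, 0], [0, 0, 0.8], 0], [[0, 0, 0], [0, 0, 0.5], 0], [[0, 0, 0], [0, 0, 0.3], 0], [[0, 0, 0], [0, 0, 0.15], 0], [[0, 0, 0], [0, 0, 0.1], 0], [[0, 0, 0], [0, 0, 0.1], 0]]'

```text
t: 29.85
ee_pos: [0.5072, -0.3213, 0.0185]
orientation: [0.001, 0.997, -0.072, 0.002]
contact_force: [0.3, -0.4, -1.2]
finger_gap: 0.081
```

Request:
jog_arm --moves '[[[0, 0, 0], [0, 0, 0.1], 0], [[0, 0, 0], [0, 0, 0.1], 0]]'

```text
t: 30.05
ee_pos: [0.5075, -0.3214, 0.0176]
orientation: [0.001, 0.997, -0.072, 0.002]
contact_force: [-2.5, 2.8, 6.1]
finger_gap: 0.078
```

Request:
jog_arm --moves '[[[0, 0, 0], [0, 0, 0], 2.2], [[0, 0, 0], [0, 0, 0], 2.2], [[0, 0, 0], [0, 0, 0], 2.2], [[0, 0, 0], [0, 0, -1], 2.2], [[0, 0, 0], [0, 0, -2], 2.2], [[0, 0, 0], [0, 0, -4], 2.2], [[0, 0, 0], [0, 0, -4], 2.2], [[0, 0, 0], [0, 0, -4], 2.2], [[0, 0, 0], [0, 0, -2], 3], [[0, 0, 0], [0, 0, 0], 3]]'

```text
t: 31.05
ee_pos: [0.5066, -0.321, 0.1973]
orientation: [0.002, 0.997, -0.072, 0.004]
contact_force: [0.5, -0.3, 1.3]
finger_gap: 0.355
```

```bash
python3 wr.py 10 0.503 -0.321
python3 - <<'E'
from h import *
im,d=ctrl.camera("top");cv2.imwrite('pics/top1.png',im[:,:,::-1]);w=cloud(d,ctrl.camera_model("top"));w0=cloud(np.load('top0_d.npy'),ctrl.camera_model("top"))
v,u=np.mgrid[:480,:640]
for n,(a,b) in dict(beaker=(242,215),jar=(246,250),weight=(319,214),lid=(318,247),bottle=(225,160),bowl=(298,150)).items():
    f=lambda w:np.nanmedian(w[(np.hypot(u-a,v-b)<22)&(w[...,2]>.02)],0).round(3)
    print(n,f(w0),f(w))
ww=np.load('w_w.npy')
for c in ([.503,-.321],[.492,-.382]):
    pass
for n,t,ya,cs in (('rh',(.488,.3503),-1.42,[(.492,.3126),(.492,.391)]),('lh',(.4955,-.3557),-8.22,[(.503,-.321),(.4925,-.3816)])):
    for c in cs:
        src=ww if n=='lh' else w
        r=webfit(src,np.hypot(src[...,0]-c[0],src[...,1]-c[1])<.045,.037,.055)
        a=np.radians(ya);q=np.array([[np.cos(a),np.sin(a)],[-np.sin(a),np.cos(a)]])@(r[0]-t)
        h=np.radians(r[1]-ya); s=-1 if r[2]=='L' else 1
        ctr=q+s*.013*np.array([-np.sin(h),np.cos(h)])
        print(n,r[2],'web',q.round(4),'centre',ctr.round(4),'rel',round(r[1]-ya,1))
E
```

```text
[ 0.588 -0.332  0.341] 0.9959537760416667
z hist (array([   0,   79, 3727, 3694,  920,   74,  450,   29,  198,  127,  448,
        338,    0,    0,    0]), array([-0.01 , -0.005,  0.   ,  0.005,  0.01 ,  0.015,  0.02 ,  0.025,
        0.03 ,  0.035,  0.04 ,  0.045,  0.05 ,  0.055,  0.06 ,  0.065]))
web [ 0.5021 -0.3207] -8.6 ('L', 790, np.int64(315), np.float64(0.07535118584032591))
0.044871731840587764
beaker [0.592 0.155 0.063] [0.592 0.155 0.062]
jar [0.489 0.133 0.072] [0.489 0.133 0.072]
weight [ 0.595 -0.062  0.04 ] [ 0.595 -0.062  0.041]
lid [ 0.505 -0.061  0.027] [ 0.505 -0.061  0.027]
bottle [0.732 0.196 0.106] [0.732 0.196 0.106]
bowl [0.806 0.006 0.039] [0.806 0.005 0.039]
rh R web [ 0.0067 -0.0407] centre [ 0.0066 -0.0277] rel 0.6
rh R web [0.0049 0.0373] centre [0.0048 0.0243] rel 179.9
lh L web [0.0015 0.0356] centre [0.0015 0.0226] rel -0.3
lh L web [ 0.0009 -0.0253] centre [ 0.0008 -0.0383] rel -0.2
```

View pics/w10.png

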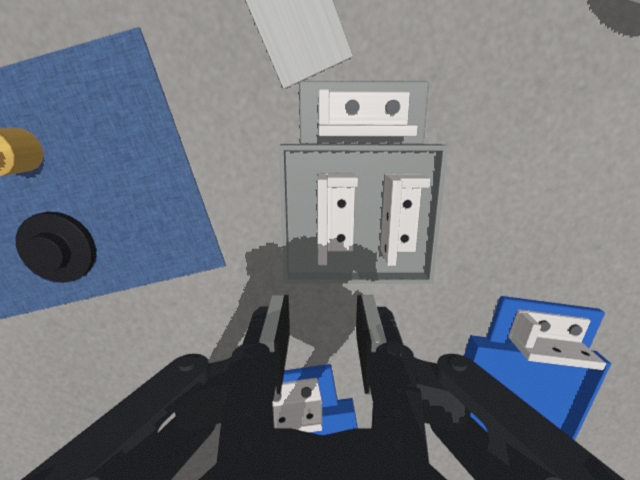

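View pics/top1.png

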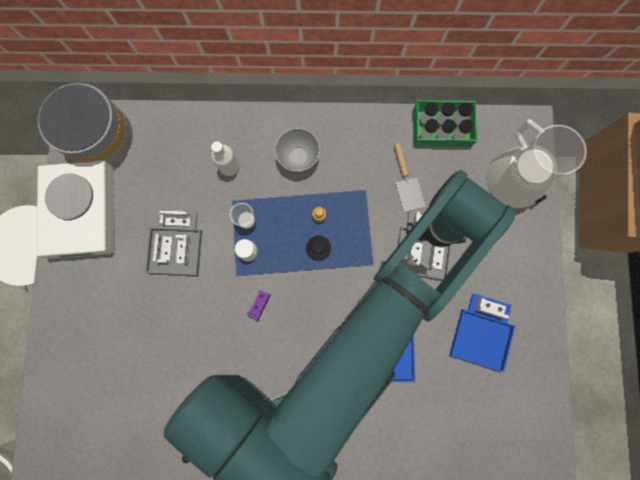

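Each tray now holds its two brackets. In the top view the left tray's pair is at (160,248) and (181,248), and the wrist view shows the right tray's pair at (338,210) and (405,220). The bystanders measured in the top view have not moved, so I hand the job in.

```bash
python3 -c "
from cell import ctrl
print(ctrl.state()['qd'].round(3)); print(ctrl.close_job())"
```

```text
[ 0.001  0.032  0.057  0.001 -0.003 -0.   ]
the job is handed in; nothing more can be done
None
```

All four brackets are sorted and the job is handed in, at about 31 s of the 72 s allowed. The two right-hand brackets are in the robot's left tray, whose sample is right-hand. The two left-hand ones are in the right tray. I set each one down to light contact (about 4–6 N) before letting go.

- **Placement:** bracket centres are within 7 mm of the tray centre along its length. Sideways they sit at −28 and +24 mm in the right-hand tray, and −38 and +23 mm in the left-hand tray. Every bracket is within 1° of the tray's x axis. I didn't measure tilt separately, but web-top heights of about 44.7 mm fit flat on the floor.
- **Bystanders:** the beaker, jar, weight, lid, bottle and bowl measured within 1 mm of their starting positions. I checked the spatula only by eye; it looked unmoved.
- **Robot:** the gripper was about 0.2 m up with no contact force. Joint speeds still read up to 0.06 rad/s at hand-in, which I took for settling.
- **Disagreements:** the top and wrist cameras differed by 1–3 mm on bracket and tray positions. I used the wrist values for the final positions, except for the right-hand pair's final positions, which come from the top camera. No check failed.

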